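# Change over the gear run-in stand

### The job

Change over the gear run-in stand: lift the worn brown cog off the spindle and put it in the card box, then slide every new cog on the bench (there may be two or three) down the splined spindle until they lie fully home on one another, red dots up. Then lower the clear guard over them between the bayonet hooks and twist it clockwise until its lugs drop into the locking notches, and last push the green plunger fully down and let it spring back. Leave the multimeter, the screwdriver and the solder reel where they lie.

Things in the scene. Friction and masses are not known exactly. Their poses are not given: they have to be found in the camera images.
- stand: Grey gear run-in stand, fixed: base plate 165 x 255 mm, top 14 mm above the bench, with a splined spindle, three blue bayonet hooks round it and a plunger. Origin: on the spindle axis at bench level, z up, +x along the red master rib. Angles below are about z from +x, counter-clockwise seen from above.
- spindle_seat (a point): Centre of the spindle's seat, the top of a 48 mm thick shoulder, 46 mm above the bench. Up to three cogs stack on it, undersides 46, 60 and 74 mm up. Ribs of radius 16 mm rise from it to 89 mm above the bench: the red master rib, 11 mm wide, at 0 degrees, steel ones 5 mm wide at 120 and 240.
- spindle_tip (a point): Top of the spindle, on its axis, 96 mm above the bench. The core is 22 mm thick, tapered in the last 5 mm and smooth above the ribs (89 mm), where a cog can rest and be turned until its grooves find the ribs and it slides down.
- notch_1 (a point): Locking notch of the hook at 60 degrees: middle of its floor (the base plate, 14 mm up), 59 mm from the spindle axis. Clockwise of it stands the post that stops the lug; counter-clockwise a ledge 6 mm higher than the floor runs on to the next post. An arm reaches over the notch, 17.5 mm clear over the floor, its top 37.5 mm above the bench.
- notch_2 (a point): The same for the hook at 180 degrees. All hook parts lie at radius 52 to 67 mm. The arm covers from 18 degrees clockwise to 24 degrees counter-clockwise of the notch.
- notch_3 (a point): The same for the hook at 300 degrees. Lugs can be lowered onto the ledges 35 to 85 degrees counter-clockwise of the notches (the middle is 55 to 60), then turned clockwise under the arms to the posts.
- guard: Clear drum guard, yellow foot and lid, 97 mm thick (128 over the lugs), 130 mm high, about 250 g, upright. Origin: centre of underside, z up. Open below, 87 mm wide and 86 mm high inside. Three lugs at the foot, at 60, 180 and 300 degrees from its +x; any lug fits any notch. Turned clockwise on the ledges to the posts it sinks 6 mm by its own weight.
- guard_lug (a point): Underside of the guard's lug at 60 degrees, 59 mm from its axis. Lugs reach to radius 64 mm, are 12 mm wide and 8 mm thick, undersides level with the guard's; about 2.5 mm play each way in a notch.
- guard_grip (a point): Middle of the guard's black grip bar, 110 mm above the guard's underside. The bar is upright and flat, 62 mm long along the guard's x, 14 mm thick along its y, from 92 mm (the lid) to 124 mm above the underside, with a 22 mm wide lip on top, to 130 mm.
- plunger (a joint): Travel of the sprung plunger, m: 0 up, 0.014 fully down. 2 N to start, about 8 N fully down; it springs back.
- plunger_top (a point): Centre of the top of the plunger's green cap (36 mm wide, 9 mm thick; moves with it), 78 mm above the bench when up; push straight down. It stands 125 mm from the spindle axis on the stand's -y side, over a grey block 56 mm wide whose top is 44 mm up.
- worn_cog: Rust-brown worn cog, shaped like the new ones (64 mm over 12 teeth, 14 mm thick, 120 g), white dot; at the start on the spindle, underside on the seat. Origin: centre of underside, z up, x along its master groove. It lifts straight off: 50 mm to clear the spindle.
- cog_steel: Silver-grey cog, 12 teeth (one along +x), 64 mm over the teeth, 14 mm thick, 120 g, lying flat, right way up; may be absent. Origin: centre of underside, z up. Bore 25 mm, with grooves to radius 18 mm: the wide master groove, 14 mm, along +x (red dot beside it on top), and 8 mm ones at 120 and 240 degrees.
- cog_brass: Brass cog, 12 teeth (one along +x), 64 mm over the teeth, 14 mm thick, 120 g, lying flat, right way up; may be absent. Origin: centre of underside, z up. Bore 25 mm, with grooves to radius 18 mm: the wide master groove, 14 mm, along +x (red dot beside it on top), and 8 mm ones at 120 and 240 degrees.
- cog_blue: Blue cog, 12 teeth (one along +x), 64 mm over the teeth, 14 mm thick, 120 g, lying flat, right way up; may be absent. Origin: centre of underside, z up. Bore 25 mm, with grooves to radius 18 mm: the wide master groove, 14 mm, along +x (red dot beside it on top), and 8 mm ones at 120 and 240 degrees.
- scrap_box: Brown open card box, fixed, 135 mm along its x, 118 mm along y, 46 mm high, walls about 2 mm, empty: for the worn cog. Origin: centre of its underside.
- multimeter: Red and black multimeter, 142 x 72 x 43 mm, lying on the bench: not to be disturbed. Origin at its underside.
- black_screwdriver: Black screwdriver, 146 mm long, lying behind the stand: not to be disturbed.
- solder_reel: White reel of solder wire, 54 mm wide, 36 mm high, standing far left of the stand: not to be disturbed.
Mind the look-alikes: they are no part of the job. There is more than one size of the guard; the one meant has the size given above.

How it is judged:
By the outcome, as a careful person would: the job done as asked, in the order asked, and still so for the second after the job is handed in, with the robot touching nothing.
Of cog_steel, cog_brass, cog_blue only 2 to 3 are there at a start; the rules pass over those that are not, and their reading is None.
At some moment in a run one of cog_steel, cog_brass, cog_blue may be knocked a few centimetres aside while the robot is not near it.
It also fails if it takes over 208 s, if anything falls off the work surface, if the arm or the gripper's body presses on something with over 40 N, if the wrist force passes 120 N, or if a joint passes its speed limit or range.

### The arm

A 6-joint arm with a two-finger parallel gripper is mounted at the origin on a cart in front of the work surface, level with it; the furniture and walls round the work are solid. World frame = base frame: x ahead of the robot, y to its left, z up, the work surface at z = 0. Lengths are in m, angles in rad, forces in N, time in s.
With the tool pointing down it reaches from about 0.35 to 0.975 m from the base axis. Payload 4.9 kg.
Tool frame: the origin (TCP) lies midway between the tips of the shut fingers; the grasp point (between the pads) lies 19 mm behind it (manip.grip_point_offset is the distance from the TCP to the grasp point, in m); z points along the fingers, y is the direction in which the jaws open and shut (so a half turn about z gives the same grasp; the last joint's range is limited). The gripper opens to 85 mm and grips with 20 to 120 N. Pads are 22 mm wide; open, the fingers measure 114 mm over their backs; the gripper's body (76 mm by 85 mm) begins 54 mm behind the grasp point. The pads swing forward as they close: fully open they stand 13 mm farther back than shut.
Start: joints at [1.182, 0.053, 1.613, -0, 1.476, -0.119], TCP at [0.167, 0.602, 0.231] pointing down, gripper open.
Joint ranges: [-3.01, 3.01], [-1.01, 2.22], [0.06, 2.58], [-1.02, 4.17], [0.09, 2.62], [-3.14, 3.14]. Speed limits (rad/s): [2.57, 2.57, 3.14, 3.14, 3.14, 3.14].

### API

Orientations are given as a unit quaternion [w, x, y, z].
In Python, from plant import manip gives the robot as it stands. The module is installed in compiled form; this text tells all that it offers.
- The arm moves only by the tool send_rows, never from a script. Its argument "steps" is a list of rows, each a list of 6 numbers: the shift along the tool's x, y, z in m, then the turn, a rotation vector about the tool's x, y, z in degrees. In form: [[dx, dy, dz, wx, wy, wz], ...]. A call has 1 to 8 rows; each row shifts and turns the commanded pose from where the row before left it, along the tool's axes as they then stand; what a row does not reach is not made up. A row lasts 1/8 s, in which the tool goes at most 62.5 mm and 10.7 degrees, less where a joint would pass 70% of its speed; a pose out of reach is approached as far as the arm can. A call is refused whole if a number of a shift passes 0.0625 or a number of a turn 10.7, either way. A call with a gripper value outside its range is refused whole. "grip" is the opening, from 0 (shut) to 1 (fully open), set as the call begins (left out, the last holds). The fingers move at their own pace and stop on an object; the grip force is fixed at half the most. Time passes only in rows, so rows that do not move let the fingers close. It gives the time, the measured TCP pose, the force and the opening at its end, in the units of the state.
- manip.state(): the state, without advancing time (a new reading comes with each control period).
- manip.grab_frame(name): name is "scene" or "top" or "wrist"; returns the picture (400x640x3 uint8, blue, green, red); there is no depth.
- manip.get_calibration(name): a dict with "K" (3x3 intrinsics, pixels), "R" (3x3) and "t" (3): a world point X has camera coordinates R X + t. Camera axes: x right, y down, z forward; pixel columns grow to the right and rows downward; lengths in m; the calibration is good to about 2 mm. A picture is of the moment at which its call begins: read the wrist's pose just before it. get_calibration takes no time and is no camera call; for the wrist camera it gives the pose at the moment of the call.
- manip.job_done(): hands the job in, once; it reports no verdict.
The state is a dict: "time": time; "joint_pos": joint angles; "joint_vel": joint speeds; "joint_efforts": joint torques, N m; "tool_pos": TCP position; "tool_rot": TCP orientation; "contact_force": force on the tool from outside, world axes, zero at the start; "ft_torque": the same for the moment, N m; "gripper_width": opening from 0.0 (shut) to 1.0 (fully open).
Only numpy, scipy, OpenCV 4.12 (cv2) and the standard library are available. Lean on these libraries where they do the work, as an engineer would, in place of code of your own. Each camera call takes 0.05 s, during which the arm holds its last target.

## Working session

There is one attempt and no reset: what is moved stays moved. The work goes in short steps, Python scripts to look and compute and a tool call to move; the robot and the scene stay as the last step left them, time stands still between calls to the robot, and variables do not carry over. Pictures are saved under pics/ and viewed, and the job is handed in when it is done.

Besides the shell and the picture viewer there is one more tool, called after "Emit:" in YAML: its name, and indented under it one key for each argument. send_rows: Moves the arm, as the interface text tells. Its arguments: {"type":"object","properties":{"steps":{"type":"array"},"grip":{"type":"number"}},"required":["steps"]}

```bash
ls; mkdir -p pics
cat > h.py <<'E'
from plant import manip
import numpy as np, cv2
def snap(n,f):
    c=manip.get_calibration(n); im=manip.grab_frame(n); cv2.imwrite('pics/'+f,im); return im,c
def ray(c,u,v,z):
    K,R,t=[np.array(c[k],float) for k in('K','R','t')]
    d=R.T@np.linalg.inv(K)@np.array([u,v,1.]); o=-R.T@t.ravel()
    s=(z-o[2])/d[2]; return o+s*d
def proj(c,X):
    K,R,t=[np.array(c[k],float) for k in('K','R','t')]
    p=K@(R@np.array(X)+t.ravel()); return p[:2]/p[2]
E
python3 - <<'E'
from h import *
print(manip.state())
for n in('scene','top','wrist'):
    im,c=snap(n,n+'0.png'); print(n,{k:np.round(np.array(v),3).tolist() for k,v in c.items()})
E
```

```text
pics
{'time': 0.0, 'joint_pos': array([ 1.18195466e+00,  5.33873363e-02,  1.61430419e+00, -2.29796397e-05,
        1.47600726e+00, -1.18969025e-01]), 'joint_vel': array([ 7.97855005e-04, -1.61821267e-03,  2.15783000e-03, -2.63485012e-04,
       -4.22030637e-04,  9.09609461e-05]), 'joint_efforts': array([ 4.92965264e-04, -3.93686628e+01, -3.70173705e+01, -9.13578810e-05,
        7.24778758e-03, -3.52950522e-06]), 'tool_pos': array([0.16637686, 0.60179405, 0.23003805]), 'tool_rot': array([-2.53444445e-04,  1.34526049e-01,  9.90909498e-01, -1.02217404e-03]), 'contact_force': array([ 0.72260894, -0.72057266, -0.44397031]), 'ft_torque': array([-0.0567664 ,  0.03871944,  0.02466605]), 'gripper_width': 1.0019827337098317}
scene {'K': [[424.602, 0.0, 311.228], [0.0, 424.602, 200.582], [0.0, 0.0, 1.0]], 'R': [[0.477, -0.879, 0.002], [-0.365, -0.2, -0.909], [0.799, 0.434, -0.416]], 't': [-0.295, 0.292, 0.952]}
top {'K': [[501.992, 0.0, 313.024], [0.0, 501.992, 199.336], [0.0, 0.0, 1.0]], 'R': [[-0.012, -1.0, 0.007], [-0.995, 0.011, -0.099], [0.099, -0.008, -0.995]], 't': [-0.032, 0.594, 1.512]}
wrist {'K': [[291.138, 0.0, 317.768], [0.0, 291.138, 196.319], [0.0, 0.0, 1.0]], 'R': [[0.266, 0.964, -0.002], [0.919, -0.253, 0.304], [0.292, -0.083, -0.953]], 't': [-0.623, -0.04, 0.379]}
```

View pics/top0.png

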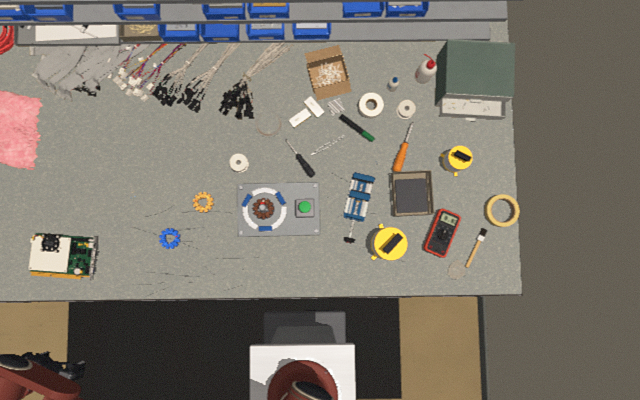

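View pics/scene0.png

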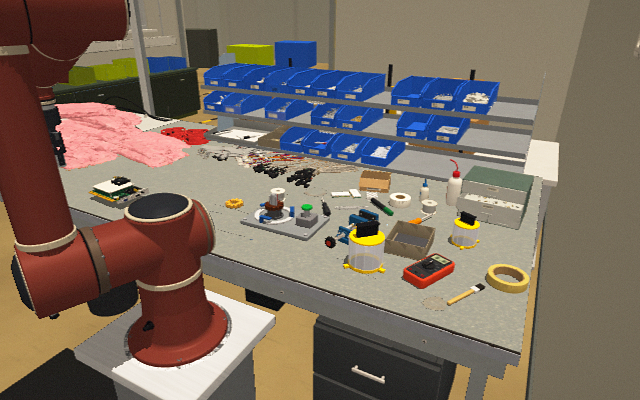

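View pics/wrist0.png

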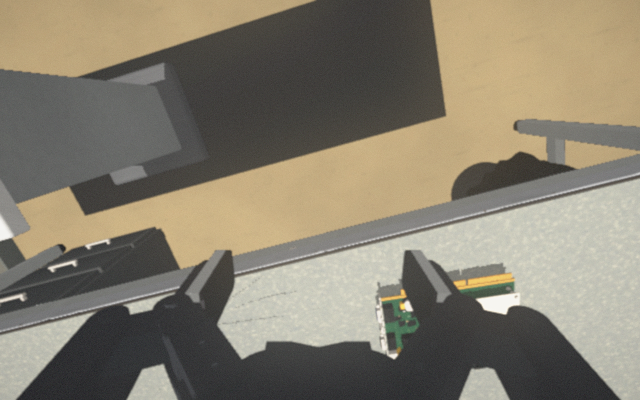

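Run:
```python
from h import *
im=cv2.imread('pics/top0.png')
a=cv2.resize(im[170:280,150:340],None,fx=4,fy=4,interpolation=cv2.INTER_CUBIC)
b=cv2.resize(im[130:280,330:490],None,fx=4,fy=4,interpolation=cv2.INTER_CUBIC)
cv2.imwrite('pics/a.png',a);cv2.imwrite('pics/b.png',b)
c=manip.get_calibration('top')
for n,u,v,z in [('spind',264,208,.096),('plg',305,207,.078),('brass',203,202,.014),('blue',170,238,.014),('g1',390,243,.11),('g2',460,157,.09),('box',411,193,.046)]:
    print(n,np.round(ray(c,u,v,z),3))
hsv=cv2.cvtColor(im,cv2.COLOR_BGR2HSV)
y=cv2.inRange(hsv,(24,150,120),(33,255,255))
n,l,s,ce=cv2.connectedComponentsWithStats(y)
for i in range(1,n):
    if s[i,4]>60: print(s[i],ce[i])
```

```text
spind [0.563 0.106 0.096]
plg [ 0.566 -0.015  0.078]
brass [0.591 0.302 0.014]
blue [0.481 0.402 0.014]
g1 [ 0.457 -0.259  0.11 ]
g2 [ 0.71  -0.478  0.09 ]
box [ 0.608 -0.338  0.046]
[450 146  21  10  89] [461.29213483 149.61797753]
[449 155  23  14 140] [458.37857143 163.        ]
[375 228  32  32 523] [390.36902486 243.52581262]
```

View pics/a.png

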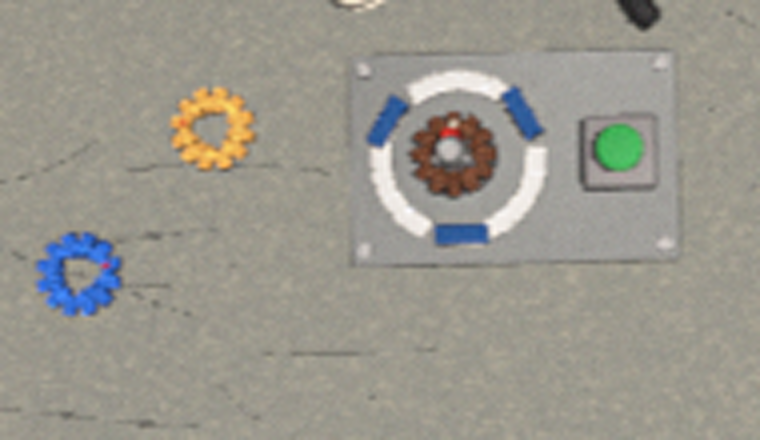

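View pics/b.png

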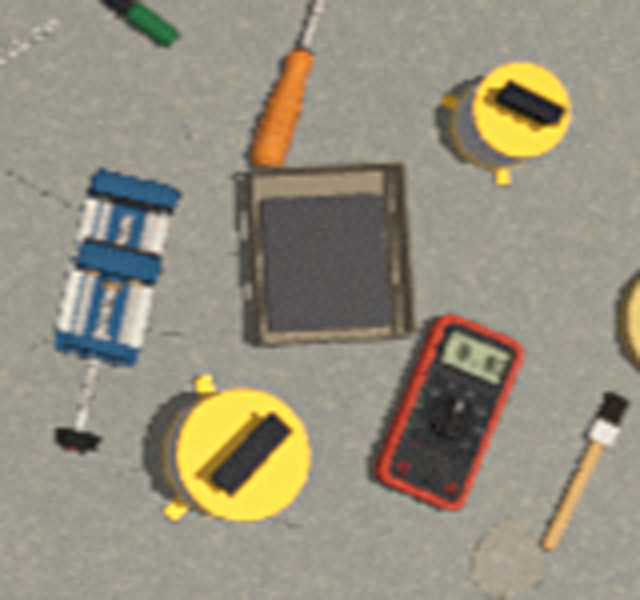

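```bash
cat >> h.py <<'E'
from scipy.spatial.transform import Rotation as Ro
def toolR(s=None):
    s=s or manip.state(); q=np.array(s['tool_rot']); return Ro.from_quat([q[1],q[2],q[3],q[0]])
def go(x,y,z,yaw=None):
    """deltas in tool axes to reach xyz with tool y at yaw deg (tool down)"""
    s=manip.state(); R=toolR(s); p=np.array(s['tool_pos'])
    d=R.inv().apply(np.array([x,y,z])-p)
    out='tool d(mm) %s'%np.round(d*1000,1)
    Y=R.as_matrix()[:,1]; cur=np.degrees(np.arctan2(Y[1],Y[0]))
    if yaw is None: yaw=cur
    k=round((cur-yaw)/180); yaw=yaw+180*k
    a=np.radians(yaw); T=Ro.from_matrix(np.array([[np.sin(a),np.cos(a),0],[-np.cos(a),np.sin(a),0],[0,0,-1]]).T)
    # columns: x,y,z
    M=np.column_stack([[np.sin(a),-np.cos(a),0],[np.cos(a),np.sin(a),0],[0,0,-1]])
    rv=(R.inv()*Ro.from_matrix(M)).as_rotvec(degrees=True)
    print(out,'rot',np.round(rv,2),'curyaw %.1f'%cur,'pos',np.round(p,4),'t %.2f'%s['time'],'j1 %.2f j6 %.2f'%(s['joint_pos'][0],s['joint_pos'][5]),'F',np.round(s['contact_force'],1),'w %.3f'%s['gripper_width'])
E
python3 - <<'E'
from h import *
c=manip.get_calibration('wrist'); R=np.array(c['R']);t=np.array(c['t']).ravel()
s=manip.state(); T=toolR(s)
print('cam pos in tool',T.inv().apply(-R.T@t-s['tool_pos']),'fwd',T.inv().apply(R[2]),'xr',T.inv().apply(R[0]))
go(.50,.106,.30,120); go(.56,.106,.3,120)
E
```

```text
cam pos in tool [ 0.07788701 -0.00064266 -0.14209769] fwd [-3.03740121e-01  6.77495788e-05  9.52754918e-01] xr [6.45397252e-04 9.99999783e-01 1.34644779e-04]Traceback (most recent call last):
  File "<stdin>", line 5, in <module>
  File "h.py", line 23, in go
    a=np.radians(yaw); T=Ro.from_matrix(np.array([[np.sin(a),np.cos(a),0],[-np.cos(a),np.sin(a),0],[0,0,-1]]).T)
                         ~~~~~~~~~~~~~~^^^^^^^^^^^^^^^^^^^^^^^^^^^^^^^^^^^^^^^^^^^^^^^^^^^^^^^^^^^^^^^^^^^^^^^^^
  File "scipy/spatial/transform/_rotation.pyx", line 1143, in scipy.spatial.transform._rotation.Rotation.from_matrix
ValueError: Non-positive determinant (left-handed or null coordinate frame) in rotation matrix 0: [[ 0.8660254  0.5        0.       ]
 [-0.5        0.8660254  0.       ]
 [ 0.         0.        -1.       ]].
```

```bash
sed -i '/a=np.radians(yaw); T=/c\    a=np.radians(yaw)' h.py; sed -i 's/\[np.sin(a),-np.cos(a),0\],\[np.cos(a)/[-np.sin(a),np.cos(a),0],[np.cos(a)/' h.py
python3 - <<'E'
from h import *
go(.56,.106,.28,90);go(.56,.106,.28,120)
E
```

```text
tool d(mm) [-511.5 -373.2  -49.2] rot [ -0.09  -0.02 -15.46] curyaw 74.5 pos [0.1664 0.6019 0.2303] t 0.15 j1 1.18 j6 -0.12 F [-0.6 -0.1  0.8] w 0.997
tool d(mm) [-511.5 -373.2  -49.2] rot [ -0.08  -0.05 -45.46] curyaw 74.5 pos [0.1664 0.6019 0.2303] t 0.15 j1 1.18 j6 -0.12 F [-0.6 -0.1  0.8] w 0.997
```

Emit:
send_rows:
  steps:
    - [-0.045,-0.033,-0.006,0,0,0]
    - [-0.045,-0.033,-0.006,0,0,0]
    - [-0.045,-0.033,-0.006,0,0,0]
    - [-0.045,-0.033,-0.006,0,0,0]
    - [-0.045,-0.033,-0.006,0,0,0]
    - [-0.045,-0.033,-0.006,0,0,0]
    - [-0.045,-0.033,-0.006,0,0,0]
    - [-0.045,-0.033,-0.006,0,0,0]

```text
time: 1.15
tool_pos: [0.4439, 0.2504, 0.2793]
tool_rot: [-0.0, 0.134, 0.991, 0.0]
contact_force: [-0.0, -0.1, -0.8]
gripper_width: 1.004
```

Run:
```python
from h import *
go(.56,.106,.28,90)
```

```text
tool d(mm) [-150.4 -108.2   -0.7] rot [ 1.000e-02 -0.000e+00 -1.546e+01] curyaw 74.5 pos [0.4439 0.2504 0.2793] t 1.15 j1 0.37 j6 -0.93 F [-0.  -0.1 -0.8] w 1.004
```

Emit:
send_rows:
  steps:
    - [-0.05,-0.036,0,0,0,0]
    - [-0.05,-0.036,0,0,0,0]
    - [-0.05,-0.036,0,0,0,0]
    - [0,0,0,0,0,0]
    - [0,0,0,0,0,0]

```text
time: 1.78
tool_pos: [0.5587, 0.1079, 0.2788]
tool_rot: [-0.001, 0.135, 0.991, 0.0]
contact_force: [-0.3, 0.6, -0.0]
gripper_width: 0.996
```

Run:
```python
from h import *
go(.563,.106,.28,75)
im,c=snap('wrist','w1.png')
print(proj(c,[.563,.106,.096]),proj(c,[.563,.106,.06]))
```

```text
tool d(mm) [-4.7 -0.7 -1.2] rot [ 0.   -0.07 -0.48] curyaw 74.5 pos [0.5587 0.1079 0.2788] t 1.77 j1 0.06 j6 -1.24 F [-0.3  0.6 -0. ] w 0.996
[317.70811085 179.10792413] [317.71651037 172.11506843]
```

View pics/w1.png

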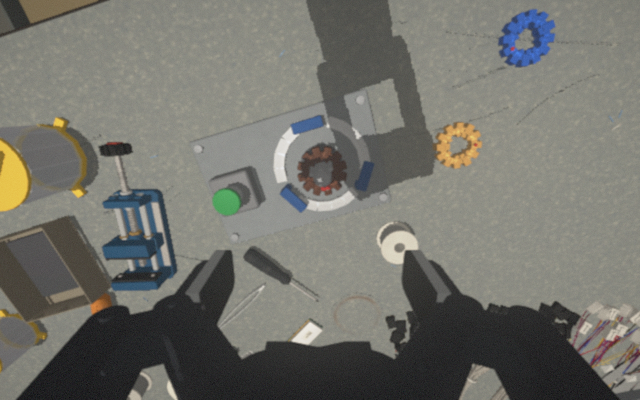

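Run:
```python
from h import *
c=manip.get_calibration('wrist')
im=cv2.imread('pics/w1.png'); hsv=cv2.cvtColor(im,cv2.COLOR_BGR2HSV)
def blobs(lo,hi,name,mn,z,fill=True):
    m=cv2.inRange(hsv,lo,hi); m=cv2.morphologyEx(m,cv2.MORPH_CLOSE,np.ones((3,3)))
    cs,_=cv2.findContours(m,cv2.RETR_EXTERNAL,cv2.CHAIN_APPROX_NONE)
    for k in cs:
        if cv2.contourArea(k)>mn:
            (u,v),r=cv2.minEnclosingCircle(k); M=cv2.moments(k); 
            print(name,'circ',(round(u,1),round(v,1),round(r,1)),np.round(ray(c,u,v,z)[:2],4),'cent',np.round(ray(c,M['m10']/M['m00'],M['m01']/M['m00'],z)[:2],4),cv2.contourArea(k))
blobs((50,120,60),(75,255,255),'green',100,.078)
blobs((105,150,60),(125,255,255),'blue',100,.014)
blobs((105,150,60),(125,255,255),'hooktop',100,.0375)
blobs((12,120,120),(23,255,255),'brass',100,.014)
blobs((0,60,20),(12,255,110),'brown',100,.06)
cv2.imwrite('pics/w1z.png',cv2.resize(im[90:250,180:420],None,fx=3.3,fy=3.3,interpolation=cv2.INTER_CUBIC))
```

```text
green circ (226.0, 201.5, 13.3) [ 0.5647 -0.0122] cent [ 0.5648 -0.0121] 463.5
blue circ (529.0, 38.0, 29.4) [0.4778 0.4042] cent [0.4768 0.4032] 1765.0
hooktop circ (529.0, 38.0, 29.4) [0.4781 0.3883] cent [0.4772 0.3873] 1765.0
brass circ (98.0, 306.0, 9.2) [ 0.6959 -0.3099] cent [ 0.6946 -0.3091] 144.5
brass circ (3.5, 174.0, 36.2) [ 0.4563 -0.331 ] cent [ 0.4645 -0.3218] 1566.5
brass circ (457.1, 144.3, 24.3) [0.5864 0.3009] cent [0.5871 0.3014] 1386.5
brass circ (66.1, 157.6, 41.1) [ 0.459  -0.2323] cent [ 0.456  -0.2226] 365.0
brown circ (308.5, 184.0, 13.8) [0.5748 0.091 ] cent [0.5752 0.0924] 150.5
brown circ (322.2, 170.4, 24.5) [0.5622 0.1126] cent [0.5543 0.1216] 461.5
```

View pics/w1z.png

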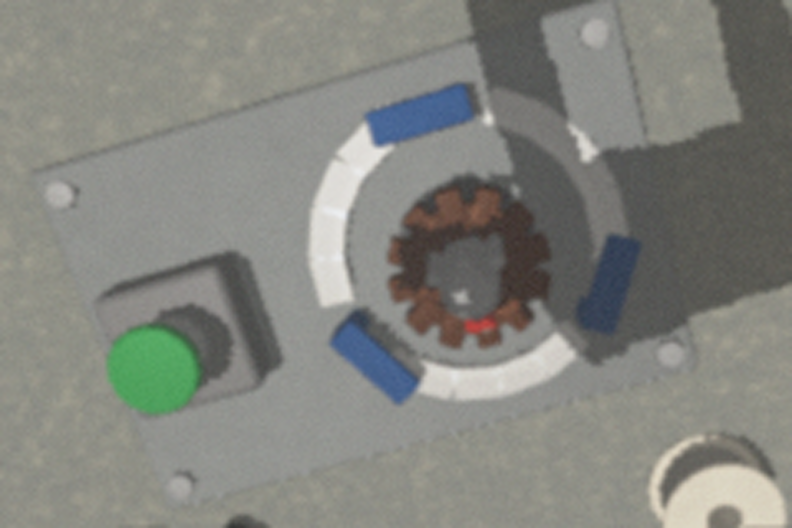

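Run:
```python
from h import *
go(.562,.1125,.20,76)
```

```text
tool d(mm) [-2.4  4.8 79. ] rot [ 0.01 -0.05 -1.42] curyaw 74.6 pos [0.5584 0.1085 0.279 ] t 1.82 j1 0.06 j6 -1.24 F [ 0.1 -0.4 -0.4] w 1.001
```

Emit:
send_rows:
  steps:
    - [-0.002,0.005,0.04,0,0,-1.5]
    - [0,0,0.039,0,0,0]
    - [0,0,0,0,0,0]
    - [0,0,0,0,0,0]
  grip: 0.87

```text
time: 2.33
tool_pos: [0.5626, 0.1131, 0.2021]
tool_rot: [0.001, 0.121, 0.993, 0.0]
contact_force: [-0.4, -0.6, 0.6]
gripper_width: 0.871
```

Run:
```python
from h import *
go(.562,.1125,.20,76)
im,c=snap('wrist','w2.png')
cv2.imwrite('pics/w2z.png',cv2.resize(im[100:300,180:460],None,fx=2.8,fy=2.8,interpolation=cv2.INTER_CUBIC))
for z in(.096,.06): print(proj(c,[.562,.1125,z]))
```

```text
tool d(mm) [ 0.4 -0.7  2.1] rot [0.04 0.12 0.12] curyaw 76.1 pos [0.5626 0.1131 0.2021] t 2.33 j1 0.07 j6 -1.26 F [-0.4 -0.6  0.6] w 0.871
[317.59349827 194.33530599]
[317.59278652 183.67500072]
```

View pics/w2z.png

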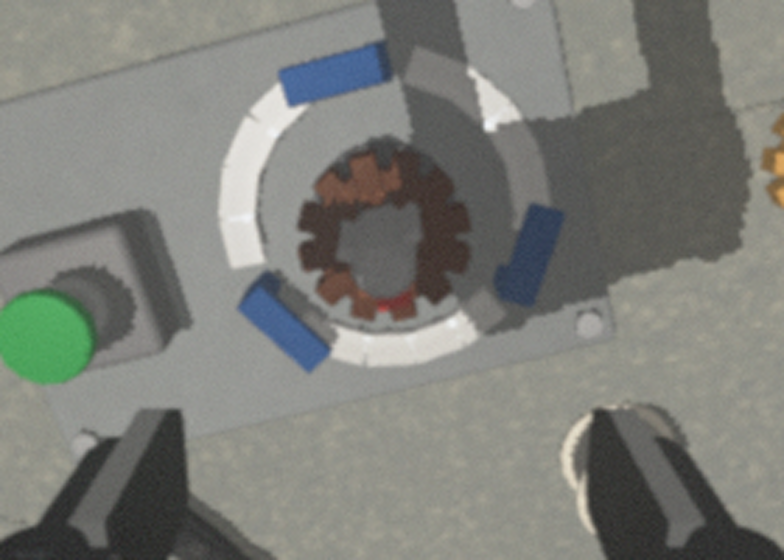

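Emit:
send_rows:
  steps:
    - [0.0,-0.0005,0.04,0,0,0]
    - [0,0,0.04,0,0,0]
    - [0,0,0.04,0,0,0]
    - [0,0,0.03,0,0,0]
    - [0,0,0.012,0,0,0]
    - [0,0,0.004,0,0,0]
    - [0,0,0,0,0,0]

```text
time: 3.25
tool_pos: [0.5634, 0.1118, 0.036]
tool_rot: [0.001, 0.122, 0.993, 0.0]
contact_force: [0.4, 0.1, 0.3]
gripper_width: 0.872
```

Run:
```python
from h import *
go(.562,.1125,.033,76)
im,c=snap('wrist','w3.png')
```

```text
tool d(mm) [1.6 0.3 3. ] rot [0.05 0.15 0.04] curyaw 76.0 pos [0.5634 0.1118 0.036 ] t 3.25 j1 0.07 j6 -1.26 F [0.4 0.1 0.3] w 0.872
```

View pics/w3.png

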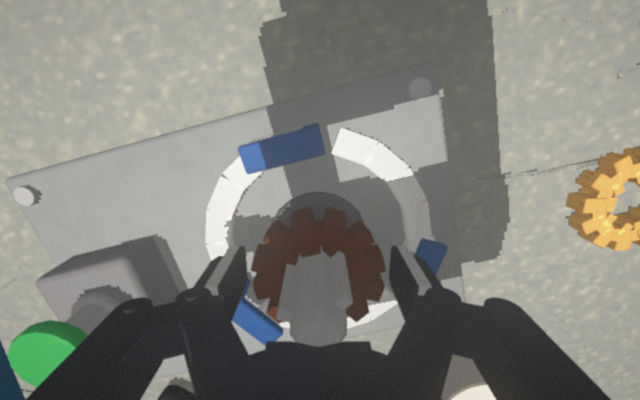

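Fingers straddle the cog (cog around 317,260), no contact. Close.

Emit:
send_rows:
  steps:
    - [0.001,0,0.002,0,0,0]
    - [0,0,0,0,0,0]
    - [0,0,0,0,0,0]
    - [0,0,0,0,0,0]
    - [0,0,0,0,0,0]
  grip: 0.5

```text
time: 3.92
tool_pos: [0.5631, 0.112, 0.0357]
tool_rot: [0.002, 0.121, 0.993, 0.0]
contact_force: [-3.3, -1.0, 10.5]
gripper_width: 0.72
```

Run:
```python
from h import *
go(.562,.1125,.033,76)
```

```text
tool d(mm) [1.2 0.2 2.7] rot [0.05 0.21 0.05] curyaw 76.0 pos [0.5631 0.112  0.0357] t 3.92 j1 0.07 j6 -1.26 F [-3.3 -1.  10.5] w 0.720
```

Emit:
send_rows:
  steps:
    - [0,0,-0.015,0,0,0]
    - [0,0,-0.025,0,0,0]
    - [0,0,-0.04,0,0,0]
    - [0,0,-0.05,0,0,0]
    - [0,0,-0.05,0,0,0]
    - [0,0,0,0,0,0]

```text
time: 4.68
tool_pos: [0.5641, 0.1122, 0.2193]
tool_rot: [0.006, 0.121, 0.993, 0.001]
contact_force: [-0.2, -0.8, -1.5]
gripper_width: 0.718
```

Run:
```python
from h import *
go(.608,-.338,.2,90)
im,c=snap('wrist','w4.png')
im,c=snap('top','top1.png')
cv2.imwrite('pics/t1.png',cv2.resize(im[130:280,150:480],None,fx=2.4,fy=2.4,interpolation=cv2.INTER_CUBIC))
```

```text
tool d(mm) [-150.9 -426.4   19.5] rot [  0.12   0.65 -13.95] curyaw 76.1 pos [0.5641 0.1122 0.2193] t 4.67 j1 0.07 j6 -1.26 F [-0.2 -0.8 -1.5] w 0.718
```

View pics/w4.png

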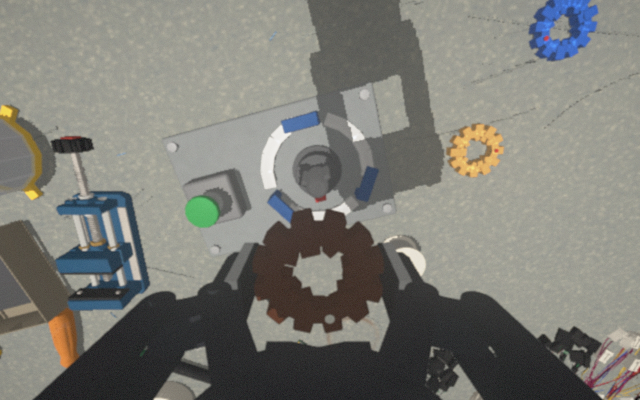

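View pics/t1.png

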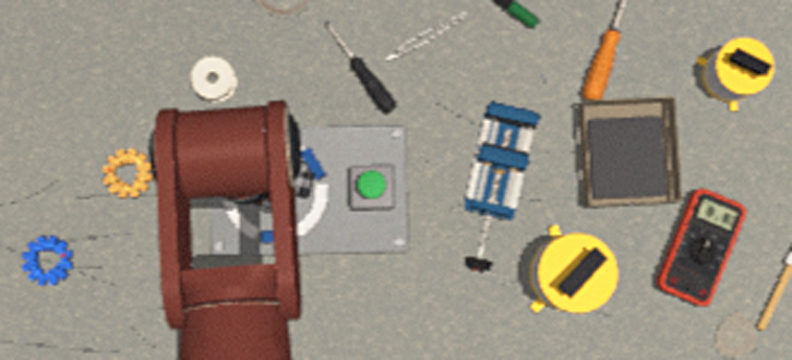

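Emit:
send_rows:
  steps:
    - [-0.019,-0.0535,0,0,0,0]
    - [-0.019,-0.0535,0,0,0,0]
    - [-0.019,-0.0535,0,0,0,0]
    - [-0.019,-0.0535,0,0,0,0]
    - [-0.019,-0.0535,0,0,0,0]
    - [-0.019,-0.0535,0,0,0,0]
    - [-0.019,-0.0535,0,0,0,0]
    - [-0.019,-0.0535,0,0,0,0]

```text
time: 5.78
tool_pos: [0.6042, -0.3411, 0.209]
tool_rot: [-0.002, 0.122, 0.993, 0.001]
contact_force: [0.2, 0.4, -0.2]
gripper_width: 0.717
```

Emit:
send_rows:
  steps:
    - [0,0,0,0,0,-7]
    - [0,0,0,0,0,-7]
    - [0,0,0,0,0,0]

```text
time: 6.15
tool_pos: [0.6043, -0.3396, 0.2093]
tool_rot: [-0.002, 0.001, 1.0, 0.001]
contact_force: [-0.1, -0.0, -1.4]
gripper_width: 0.719
```

Run:
```python
from h import *
go(.608,-.340,.1,88)
im,c=snap('wrist','w5.png')
im,c=snap('top','top2.png')
cv2.imwrite('pics/t2.png',cv2.resize(im[130:280,150:480],None,fx=2.4,fy=2.4,interpolation=cv2.INTER_CUBIC))
```

```text
tool d(mm) [ -4.2  -0.7 109.3] rot [ 0.15 -0.23  1.94] curyaw 89.9 pos [ 0.6043 -0.3396  0.2093] t 6.15 j1 -0.62 j6 -2.19 F [-0.1 -0.  -1.4] w 0.719
```

View pics/w5.png

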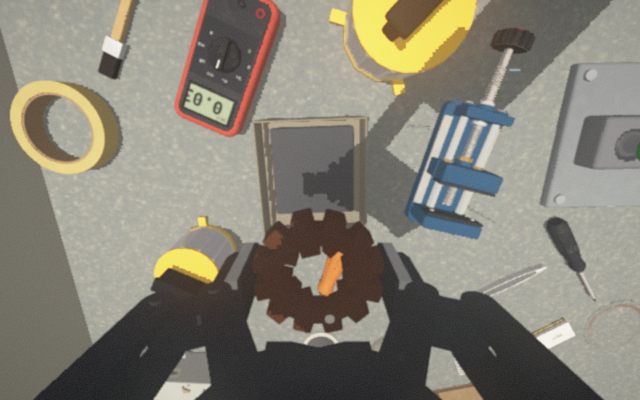

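View pics/t2.png

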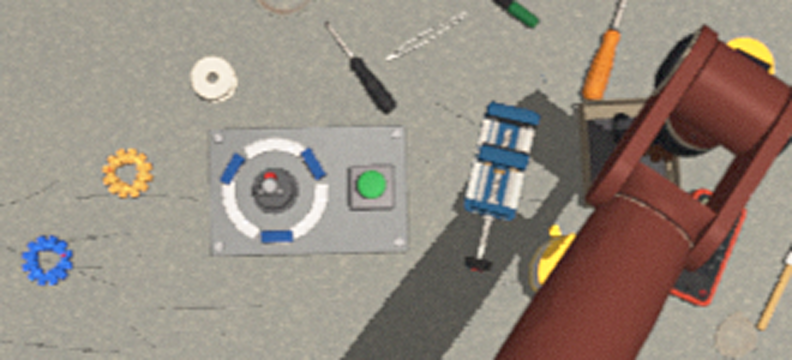

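Run:
```python
from h import *
c=manip.get_calibration('wrist')
for p in [(256,120),(367,119),(265,225),(362,210)]: print(ray(c,*p,.046))
c=manip.get_calibration('top')
for p in [(577,103),(677,99),(680,200),(584,207)]: print(ray(c,p[0]/2.4+150,p[1]/2.4+130,.046))
```

```text
[ 0.54226538 -0.40273496  0.046     ]
[ 0.5413239  -0.28954386  0.046     ]
[ 0.65818916 -0.39992566  0.046     ]
[ 0.6400896  -0.29015147  0.046     ]
[ 0.67078744 -0.2766141   0.046     ]
[ 0.67452666 -0.40446699  0.046     ]
[ 0.54539175 -0.40364923  0.046     ]
[ 0.53794491 -0.28181865  0.046     ]
```

Emit:
send_rows:
  steps:
    - [-0.004,-0.004,0.04,0,0,2]
    - [0,0,0.05,0,0,0]
    - [0,0,0.05,0,0,0]
    - [0,0,0.04,0,0,0]
    - [0,0,0.015,0,0,0]
    - [0,0,0,0,0,0]

```text
time: 7.0
tool_pos: [0.6089, -0.3435, 0.0164]
tool_rot: [-0.001, 0.017, 1.0, 0.001]
contact_force: [-0.3, -0.0, 0.1]
gripper_width: 0.718
```

Emit:
send_rows:
  steps:
    - [0,0,0,0,0,0]
    - [0,0,0,0,0,0]
    - [0,0,0,0,0,0]
    - [0,0,-0.02,0,0,0]
    - [0,0,-0.05,0,0,0]
    - [0,0,-0.06,0,0,0]
    - [0,0,-0.06,0,0,0]
    - [0,0,0,0,0,0]
  grip: 0.87

```text
time: 8.0
tool_pos: [0.6128, -0.3464, 0.2184]
tool_rot: [0.007, 0.017, 1.0, -0.005]
contact_force: [1.3, -0.2, -0.2]
gripper_width: 0.869
```

Run:
```python
from h import *
go(.588,.302,.22,88)
im,c=snap('wrist','w6.png')
```

```text
tool d(mm) [ 46.8 647.1  -8. ] rot [-0.51  0.78  0.04] curyaw 88.0 pos [ 0.6128 -0.3464  0.2184] t 8.00 j1 -0.62 j6 -2.16 F [ 1.3 -0.2 -0.2] w 0.869
```

View pics/w6.png

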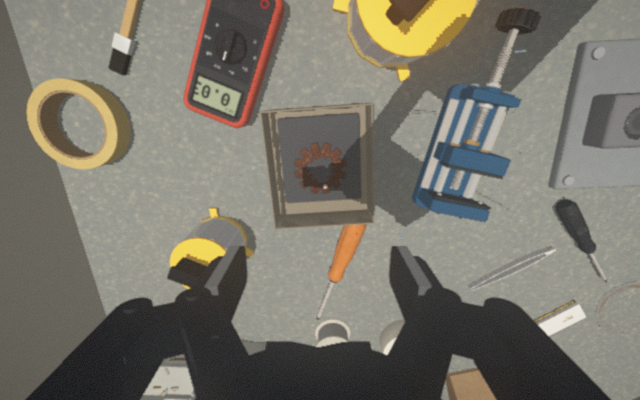

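Emit:
send_rows:
  steps:
    - [0.0,0.055,0,0,0,0]
    - [0.0,0.055,0,0,0,0]
    - [0.0,0.055,0,0,0,0]
    - [0.0,0.055,0,0,0,0]
    - [0.005,0.055,0,0,0,0]
    - [0.005,0.055,0,0,0,0]
    - [0.005,0.055,0,0,0,0]
    - [0.005,0.055,0,0,0,0]

```text
time: 9.05
tool_pos: [0.6033, 0.098, 0.2062]
tool_rot: [-0.001, 0.017, 1.0, -0.0]
contact_force: [1.0, 0.6, 1.1]
gripper_width: 0.867
```

Emit:
send_rows:
  steps:
    - [0.005,0.055,0,0,0,0]
    - [0.005,0.055,0,0,0,0]
    - [0.005,0.055,0,0,0,0]
    - [0.005,0.04,0,0,0,0]
    - [0,0,0,0,0,0]
    - [0,0,0,0,0,0]

```text
time: 9.8
tool_pos: [0.591, 0.3012, 0.2064]
tool_rot: [-0.001, 0.017, 1.0, -0.001]
contact_force: [-0.4, 0.7, 0.5]
gripper_width: 0.869
```

Run:
```python
from h import *
go(.588,.302,.22,88)
im,c=snap('wrist','w7.png')
print(proj(c,[.588,.302,.014]))
```

```text
tool d(mm) [  3.1   0.6 -13.6] rot [-0.07 -0.08  0.05] curyaw 88.0 pos [0.591  0.3012 0.2064] t 9.80 j1 0.36 j6 -1.18 F [-0.4  0.7  0.5] w 0.869
[319.01522883 170.88301412]
```

View pics/w7.png

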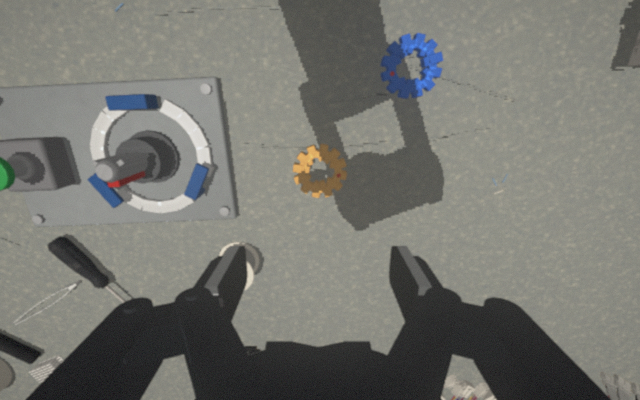

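```bash
cat > cog.py <<'E'
from h import *
def zoom(f,c,xy,out,z=.014,r=45,f2=8):
    im=cv2.imread(f); u,v=proj(c,[*xy,z]).astype(int)
    y0,x0=max(v-r,0),max(u-r,0); a=im[y0:v+r,x0:u+r]
    cv2.imwrite(out,cv2.resize(np.clip(a*1.6,0,255).astype(np.uint8),None,fx=f2*.8,fy=f2*.8,interpolation=cv2.INTER_CUBIC)); print('origin',x0,y0,'scale',f2*.8)
E
python3 - <<'E'
from cog import *
c=manip.get_calibration('wrist')
zoom('pics/w7.png',c,(.588,.302),'pics/w7b.png')
zoom('pics/w7.png',c,(.478,.403),'pics/w7c.png')
E
```

```text
origin 274 125 scale 6.4
origin 366 20 scale 6.4
```

View pics/w7b.png

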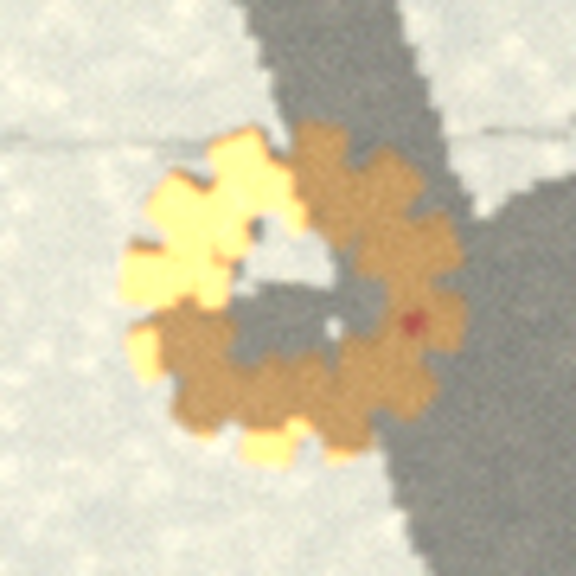

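View pics/w7c.png

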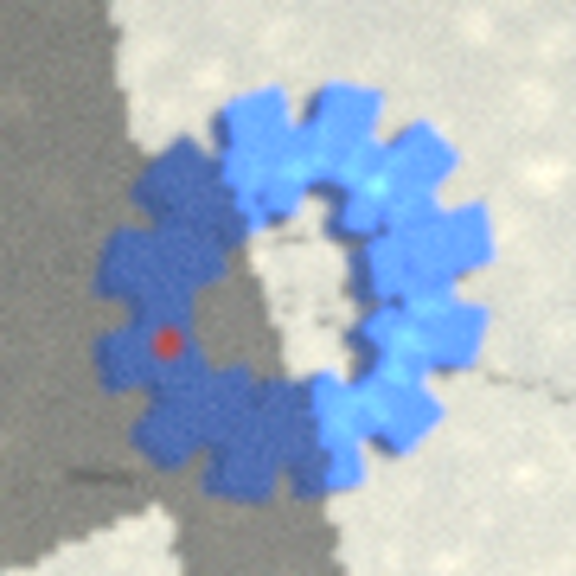

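Run:
```python
from cog import *
c=manip.get_calibration('wrist')
im=cv2.imread('pics/w7.png'); hsv=cv2.cvtColor(im,cv2.COLOR_BGR2HSV)
def cen(m,z=.014):
    m=cv2.morphologyEx(m,cv2.MORPH_CLOSE,np.ones((5,5)))
    cs,_=cv2.findContours(m,cv2.RETR_EXTERNAL,cv2.CHAIN_APPROX_NONE)
    k=max(cs,key=cv2.contourArea); W=np.array([ray(c,*p[0],z)[:2] for p in k],np.float32)
    (x,y),r=cv2.minEnclosingCircle(W); return np.array([x,y]),r
def dot(box,off=6.4):
    pass
b,r=cen(cv2.inRange(hsv,(12,110,40),(24,255,255)))
d=ray(c,274+412/6.4,125+322/6.4,.014)[:2]; e=d-b
print('brass',b,r,'dot',d,np.linalg.norm(e),np.degrees(np.arctan2(e[1],e[0])))
b2=ray(c,274+293/6.4,125+293/6.4,.014)[:2];print(b2)
b,r=cen(cv2.inRange(hsv,(105,120,40),(125,255,255))[:110,350:460].copy()) if 0 else (None,None)
m=cv2.inRange(hsv,(105,120,40),(125,255,255)); m[:, :340]=0
b,r=cen(m); d=ray(c,366+168/6.4,20+344/6.4,.014)[:2]; e=d-b
print('blue',b,r,'dot',d,np.linalg.norm(e),np.degrees(np.arctan2(e[1],e[0])))
# hooks
m=cv2.inRange(hsv,(105,120,40),(125,255,255)); m[:,340:]=0
cs,_=cv2.findContours(m,cv2.RETR_EXTERNAL,cv2.CHAIN_APPROX_NONE)
for k in cs:
    if cv2.contourArea(k)>80:
        r_=cv2.minAreaRect(k); w=ray(c,*r_[0],.0375)[:2]; e=w-[.562,.1125]; print('hook',w,np.linalg.norm(e),np.degrees(np.arctan2(e[1],e[0])))
```

```text
brass [0.58880496 0.30240262] 0.0319163054227829 dot [0.59452143 0.32425159] 0.022584410683693237 75.33804424932245
[0.58831942 0.30251062]
blue [0.47915736 0.40300316] 0.03229236602783203 dot [0.48562182 0.38297827] 0.021042463153307954 -72.10879694059581
hook [0.59702036 0.06214078] 0.061339034262042985 -55.18481822321534
hook [0.59019138 0.16545339] 0.05999012698287493 61.97001004152667
hook [0.50443222 0.10835419] 0.05771687115628984 -175.88088550771187
```

Run:
```python
from h import *
go(.5886,.3025,-.001,90)
```

```text
tool d(mm) [  2.5   1.7 207.6] rot [-0.05 -0.07 -2.01] curyaw 88.0 pos [0.5913 0.3008 0.2066] t 9.85 j1 0.36 j6 -1.18 F [0.2 0.1 0.7] w 0.869
```

Emit:
send_rows:
  steps:
    - [0.0025,0.0015,0.05,0,0,-2]
    - [0,0,0.05,0,0,0]
    - [0,0,0.05,0,0,0]
    - [0,0,0.034,0,0,0]
    - [0,0,0.012,0,0,0]
    - [0,0,0.006,0,0,0]
    - [0,0,0,0,0,0]
    - [0,0,0,0,0,0]

```text
time: 10.85
tool_pos: [0.5903, 0.3039, 0.0073]
tool_rot: [0.001, -0.0, 1.0, 0.001]
contact_force: [-0.6, 0.1, 0.3]
gripper_width: 0.872
```

Run:
```python
from h import *
go(.5886,.3025,-.001,90)
im,c=snap('wrist','w8.png')
```

```text
tool d(mm) [ 1.8 -1.4  8.3] rot [0.06 0.17 0.04] curyaw 90.0 pos [0.5903 0.3039 0.0073] t 10.85 j1 0.36 j6 -1.21 F [-0.6  0.1  0.3] w 0.872
```

View pics/w8.png

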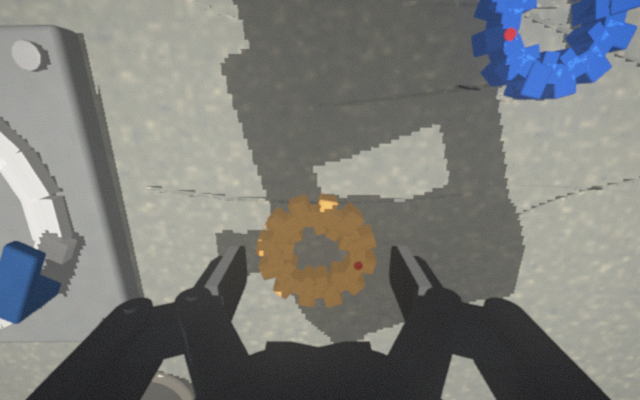

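Emit:
send_rows:
  steps:
    - [0.0015,-0.001,0.004,0,0,0]
    - [0,0,0.004,0,0,0]
    - [0,0,0,0,0,0]
    - [0,0,0,0,0,0]

```text
time: 11.4
tool_pos: [0.5875, 0.3025, -0.0028]
tool_rot: [-0.0, -0.0, 1.0, -0.0]
contact_force: [-0.4, -0.5, 0.3]
gripper_width: 0.87
```

Emit:
send_rows:
  steps:
    - [0,0,0,0,0,0]
    - [0,0,0,0,0,0]
    - [0,0,0,0,0,0]
    - [0,0,0,0,0,0]
  grip: 0.5

```text
time: 11.9
tool_pos: [0.5882, 0.3027, -0.0017]
tool_rot: [0.001, -0.0, 1.0, 0.0]
contact_force: [-1.2, 0.2, 5.3]
gripper_width: 0.712
```

Run:
```python
from h import *
go(.562,.1125,.16,16)
im,c=snap('wrist','w9.png')
```

```text
tool d(mm) [  26.1 -190.1 -161.8] rot [7.000e-02 4.000e-02 7.404e+01] curyaw 90.0 pos [ 0.5882  0.3027 -0.0017] t 11.90 j1 0.36 j6 -1.21 F [-1.2  0.2  5.3] w 0.712
```

View pics/w9.png

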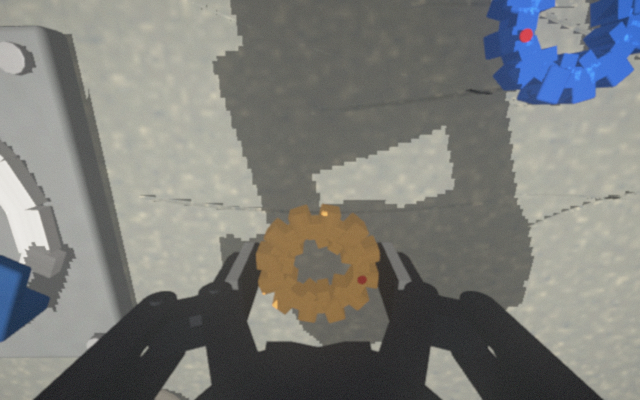

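Emit:
send_rows:
  steps:
    - [0,0,-0.03,0,0,0]
    - [0,0,-0.05,0,0,0]
    - [0,0,-0.05,0,0,0]
    - [0.013,-0.055,-0.032,0,0,0]
    - [0.013,-0.055,0,0,0,0]
    - [0,-0.05,0,0,0,0]
    - [0,-0.03,0,0,0,0]
    - [0,0,0,0,0,0]

```text
time: 12.95
tool_pos: [0.5617, 0.1127, 0.1572]
tool_rot: [-0.001, 0.001, 1.0, -0.0]
contact_force: [-0.7, 0.1, -0.7]
gripper_width: 0.709
```

Emit:
send_rows:
  steps:
    - [0,0,0,0,0,10.6]
    - [0,0,0,0,0,10.6]
    - [0,0,0,0,0,10.6]
    - [0,0,0,0,0,10.6]
    - [0,0,0,0,0,10.6]
    - [0,0,0,0,0,10.6]
    - [0,0,0,0,0,10.4]
    - [0,0,0,0,0,0]

```text
time: 13.95
tool_pos: [0.5618, 0.1155, 0.1574]
tool_rot: [-0.0, 0.6, 0.8, -0.0]
contact_force: [0.2, 0.2, -1.2]
gripper_width: 0.709
```

Run:
```python
from h import *
go(.562,.1125,.16,16)
im,c=snap('wrist','w10.png')
p=manip.state()['tool_pos']; print(proj(c,[p[0],p[1],p[2]+.0157]),proj(c,[.562,.1125,.096]))
```

```text
tool d(mm) [-2.9 -0.7 -2.6] rot [-0.05 -0.03  0.22] curyaw 16.2 pos [0.5618 0.1155 0.1574] t 13.95 j1 0.07 j6 -0.21 F [ 0.2  0.2 -1.2] w 0.709
[318.5384897  267.99094922] [317.47062509 215.76462769]
```

View pics/w10.png

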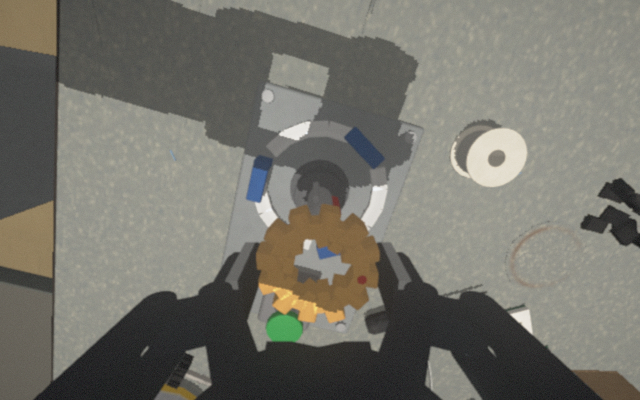

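```bash
cat > hand.py <<'E'
from h import *
from scipy.optimize import least_squares
def hand(f,lo,hi,c,s,ztop,dotlo=(0,120,50),box=(240,190,400,340)):
    """cog centre & dot in tool xy (mm) from held view; ztop = top face height above TCP"""
    im=cv2.imread(f); hsv=cv2.cvtColor(im,cv2.COLOR_BGR2HSV)
    m=cv2.inRange(hsv,lo,hi); q=np.zeros_like(m); x0,y0,x1,y1=box; q[y0:y1,x0:x1]=m[y0:y1,x0:x1]
    q=cv2.morphologyEx(q,cv2.MORPH_CLOSE,np.ones((5,5)))
    cs,_=cv2.findContours(q,cv2.RETR_EXTERNAL,cv2.CHAIN_APPROX_NONE); k=max(cs,key=cv2.contourArea)
    R=toolR(s); P=np.array([R.inv().apply(ray(c,*p[0],s['tool_pos'][2]+ztop)-s['tool_pos'])[:2] for p in k])*1000
    (cx,cy),r=cv2.minEnclosingCircle(P.astype(np.float32))
    # tip fit: lower half (tool -x) outermost points
    L=P[P[:,0]<5]
    f=lambda v: np.minimum(0,32-np.hypot(L[:,0]-v[0],L[:,1]-v[1]))*10
    # radius-32 circle that just encloses the lower half
    ang=np.degrees(np.arctan2(L[:,1]-cy,L[:,0]-cx)); tips=[]
    for a in np.unique(np.round(ang/10)):
        g=L[np.round(ang/10)==a]; d=np.hypot(g[:,0]-cx,g[:,1]-cy); 
        if len(g): tips.append(g[np.argmax(d)])
    tips=np.array(tips); fit=least_squares(lambda v:np.hypot(tips[:,0]-v[0],tips[:,1]-v[1])-32,[cx,cy],loss='soft_l1')
    print('enclosing',round(cx,1),round(cy,1),round(r,1),'lowfit',np.round(fit.x,1))
    red=cv2.inRange(hsv,(0,140,50),(6,255,255))|cv2.inRange(hsv,(172,140,50),(180,255,255))
    q[:]=0; q[y0:y1,x0:x1]=red[y0:y1,x0:x1]
    n,l,st,ce=cv2.connectedComponentsWithStats(q)
    for i in range(1,n):
        if st[i,4]>=8:
            d=R.inv().apply(ray(c,*ce[i],s['tool_pos'][2]+ztop)-s['tool_pos'])[:2]*1000
            w=toolR(s).apply([(d[0]-fit.x[0]),(d[1]-fit.x[1]),0])
            print('red',st[i,4],np.round(ce[i],1),np.round(d,1),'world ang from lowfit centre %.1f'%np.degrees(np.arctan2(w[1],w[0])),'r %.1f'%np.hypot(*w[:2]))
E
python3 - <<'E'
from hand import *
s=manip.state();c=manip.get_calibration('wrist')
hand('pics/w10.png',(12,110,40),(24,255,255),c,s,.0157)
im=cv2.imread('pics/w10.png'); cv2.imwrite('pics/w10z.png',cv2.resize(im[150:350,220:420],None,fx=3,fy=3,interpolation=cv2.INTER_CUBIC))
E
```

```text
enclosing -0.1 0.4 33.2 lowfit [-0.  -0.9]
red 46 [361.5 279.4] [-6.7 21.5] world ang from lowfit centre -0.2 r 23.4
```

View pics/w10z.png

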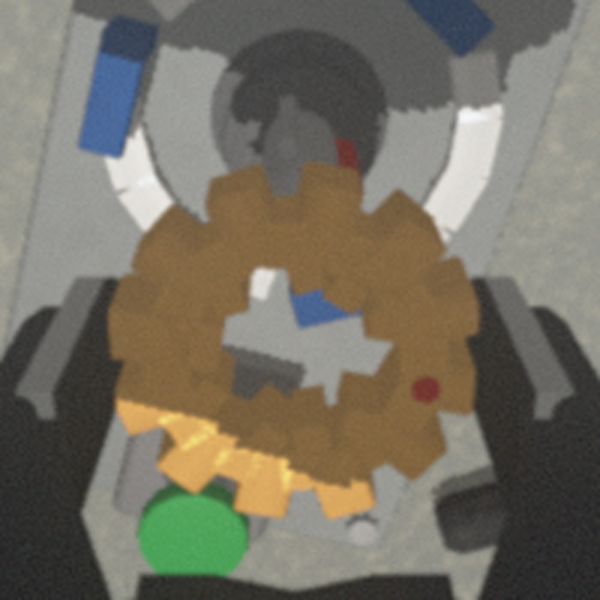

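Emit:
send_rows:
  steps:
    - [-0.003,-0.0007,0.03,0,0,0]
    - [0,0,0.02,0,0,0]
    - [0,0,0,0,0,0]
    - [0,0,0,0,0,0]

```text
time: 14.5
tool_pos: [0.5628, 0.1117, 0.1087]
tool_rot: [0.0, 0.601, 0.799, 0.0]
contact_force: [0.6, 0.1, -1.7]
gripper_width: 0.714
```

Run:
```python
from h import *
go(.562,.1125,.09,16)
im,c=snap('wrist','w11.png')
```

```text
tool d(mm) [ 1.  -0.5 18.7] rot [0.05 0.01 0.08] curyaw 16.1 pos [0.5628 0.1117 0.1087] t 14.50 j1 0.07 j6 -0.21 F [ 0.6  0.1 -1.7] w 0.714
```

View pics/w11.png

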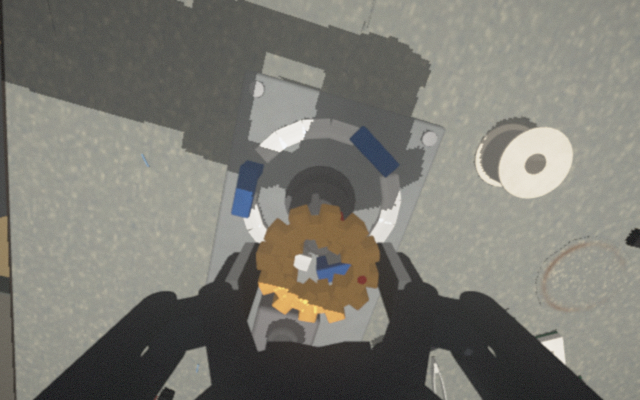

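Emit:
send_rows:
  steps:
    - [0.0005,-0.0005,0.008,0,0,0]
    - [0,0,0.006,0,0,0]
    - [0,0,0.004,0,0,0]
    - [0,0,0.004,0,0,0]
    - [0,0,0,0,0,0]
    - [0,0,0,0,0,0]

```text
time: 15.3
tool_pos: [0.5621, 0.1121, 0.0862]
tool_rot: [0.0, 0.602, 0.799, 0.001]
contact_force: [2.6, 2.6, -2.3]
gripper_width: 0.71
```

Run:
```python
from h import *
go(.562,.1125,.09,16)
im,c=snap('wrist','w12.png')
```

```text
tool d(mm) [ 0.4 -0.  -3.8] rot [ 0.08 -0.02  0.04] curyaw 16.0 pos [0.5621 0.1121 0.0862] t 15.30 j1 0.07 j6 -0.21 F [ 2.6  2.6 -2.3] w 0.710
```

View pics/w12.png

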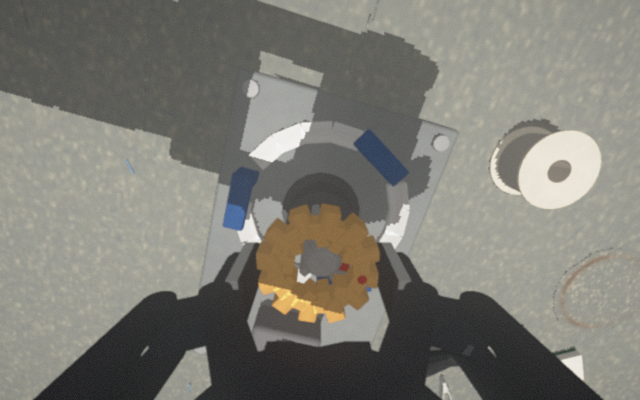

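Run:
```python
from h import *
im=cv2.imread('pics/w12.png'); cv2.imwrite('pics/w12z.png',np.clip(cv2.resize(im[195:335,240:400],None,fx=4.2,fy=4.2,interpolation=cv2.INTER_CUBIC)*1.6,0,255).astype(np.uint8))
```

```text
(no output)
```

View pics/w12z.png

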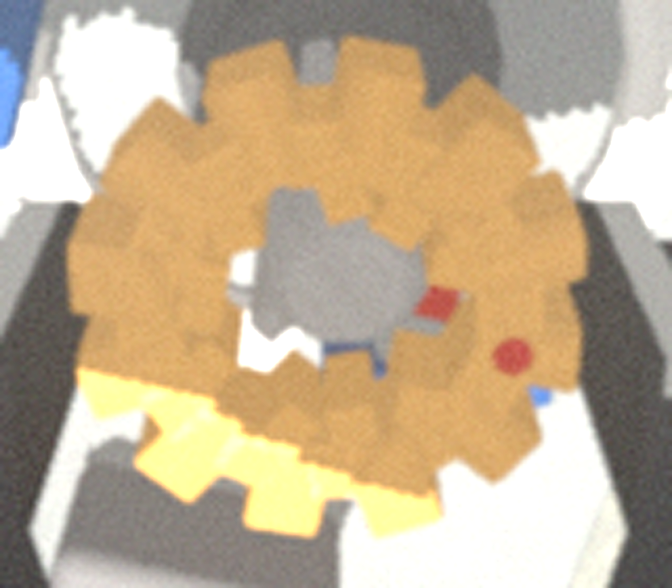

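Emit:
send_rows:
  steps:
    - [0.0008,0.0008,0,0,0,0]
    - [0,0,0.004,0,0,0]
    - [0,0,0.004,0,0,0]
    - [0,0,0.004,0,0,0]
    - [0,0,0,0,0,0]

```text
time: 15.98
tool_pos: [0.5634, 0.1132, 0.0744]
tool_rot: [0.001, 0.602, 0.799, 0.001]
contact_force: [5.0, 3.2, 0.5]
gripper_width: 0.705
```

Run:
```python
from h import *
go(.562,.1125,.045,16)
im,c=snap('wrist','w13.png')
cv2.imwrite('pics/w13z.png',np.clip(cv2.resize(im[195:335,240:400],None,fx=4.2,fy=4.2,interpolation=cv2.INTER_CUBIC)*1.6,0,255).astype(np.uint8))
```

```text
tool d(mm) [-0.3 -1.6 29.4] rot [ 0.17 -0.01  0.03] curyaw 16.0 pos [0.5634 0.1132 0.0744] t 15.97 j1 0.07 j6 -0.21 F [5.  3.2 0.5] w 0.705
```

View pics/w13z.png

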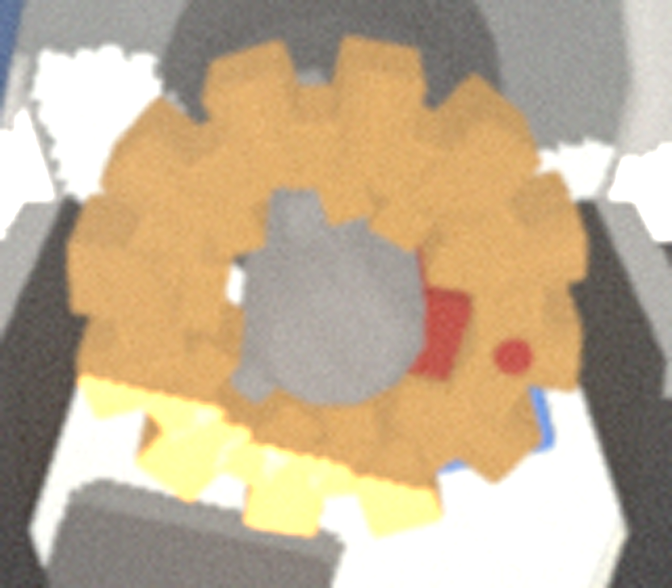

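Emit:
send_rows:
  steps:
    - [0.0003,0.0007,0.004,0,0,0]
    - [0,0,0.005,0,0,0]
    - [0,0,0.005,0,0,0]
    - [0,0,0.005,0,0,0]
    - [0,0,0.005,0,0,0]
    - [0,0,0.003,0,0,0]
    - [0,0,0,0,0,0]

```text
time: 16.9
tool_pos: [0.5632, 0.1135, 0.0467]
tool_rot: [0.0, 0.602, 0.799, 0.0]
contact_force: [4.7, 3.2, 1.3]
gripper_width: 0.712
```

Run:
```python
from h import *
go(.562,.1125,.045,16)
```

```text
tool d(mm) [-0.6 -1.4  1.7] rot [ 0.05 -0.01  0.03] curyaw 16.0 pos [0.5632 0.1135 0.0467] t 16.90 j1 0.07 j6 -0.21 F [4.7 3.2 1.3] w 0.712
```

Emit:
send_rows:
  steps:
    - [0,0.0005,0.001,0,0,0]
    - [0,0,0.001,0,0,0]
    - [0,0,0.0005,0,0,0]
    - [0,0,0,0,0,0]

```text
time: 17.4
tool_pos: [0.5632, 0.1134, 0.0445]
tool_rot: [-0.0, 0.602, 0.799, -0.0]
contact_force: [3.3, 2.1, 1.1]
gripper_width: 0.713
```

Emit:
send_rows:
  steps:
    - [0,0,0,0,0,0]
    - [0,0,0,0,0,0]
    - [0,0,0,0,0,0]
  grip: 0.87

```text
time: 17.77
tool_pos: [0.5624, 0.1131, 0.0439]
tool_rot: [-0.001, 0.601, 0.799, -0.001]
contact_force: [0.2, -0.3, -0.5]
gripper_width: 0.868
```

Run:
```python
from h import *
go(.562,.1125,.2,16)
im,c=snap('wrist','w14.png')
```

```text
tool d(mm) [  -0.5   -0.9 -156.1] rot [-0.13 -0.    0.05] curyaw 16.0 pos [0.5624 0.1131 0.0439] t 17.77 j1 0.07 j6 -0.21 F [ 0.2 -0.3 -0.5] w 0.868
```

View pics/w14.png

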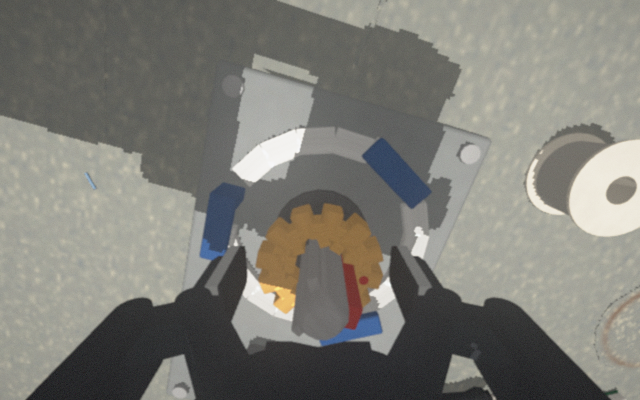

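Emit:
send_rows:
  steps:
    - [0,0,-0.02,0,0,0]
    - [0,0,-0.04,0,0,0]
    - [0,0,-0.05,0,0,0]
    - [0,0,-0.05,0,0,0]
    - [0,0,0,0,0,6.5]
    - [0,0,0,0,0,6.5]
    - [0,0,0,0,0,0]

```text
time: 18.7
tool_pos: [0.5636, 0.1134, 0.2062]
tool_rot: [0.001, 0.688, 0.726, 0.001]
contact_force: [-0.9, -0.0, -0.6]
gripper_width: 0.868
```

Run:
```python
from h import *
go(.479,.403,.2,3)
im,c=snap('wrist','w15.png')
im,c=snap('top','top3.png')
cv2.imwrite('pics/t3.png',cv2.resize(im[130:280,150:480],None,fx=2.4,fy=2.4,interpolation=cv2.INTER_CUBIC))
```

```text
tool d(mm) [293.8 -68.7   6.1] rot [0.1  0.   0.12] curyaw 3.1 pos [0.5636 0.1134 0.2062] t 18.70 j1 0.07 j6 0.01 F [-0.9 -0.  -0.6] w 0.868
```

View pics/w15.png

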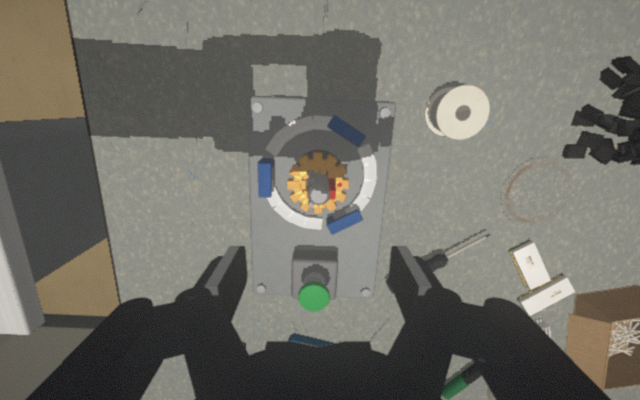

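View pics/t3.png

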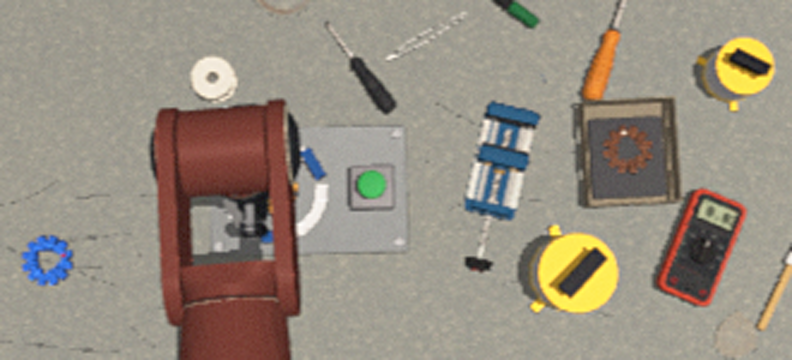

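Emit:
send_rows:
  steps:
    - [0.049,-0.0115,0,0,0,0]
    - [0.049,-0.0115,0,0,0,0]
    - [0.049,-0.0115,0,0,0,0]
    - [0.049,-0.0115,0,0,0,0]
    - [0.049,-0.0115,0,0,0,0]
    - [0.049,-0.0115,0,0,0,0]
    - [0,0,0,0,0,0]
    - [0,0,0,0,0,0]

```text
time: 19.8
tool_pos: [0.4788, 0.403, 0.2045]
tool_rot: [0.0, 0.688, 0.726, -0.0]
contact_force: [0.7, -0.2, -0.4]
gripper_width: 0.866
```

Run:
```python
from cog import *
go(.479,.403,-.001,3)
im,c=snap('wrist','w16.png')
zoom('pics/w16.png',c,(.479,.403),'pics/w16b.png')
hsv=cv2.cvtColor(im,cv2.COLOR_BGR2HSV)
m=cv2.inRange(hsv,(105,120,40),(125,255,255)); u,v=proj(c,[.479,.403,.014]).astype(int); q=np.zeros_like(m); q[v-45:v+45,u-45:u+45]=m[v-45:v+45,u-45:u+45]
q=cv2.morphologyEx(q,cv2.MORPH_CLOSE,np.ones((5,5)))
cs,_=cv2.findContours(q,cv2.RETR_EXTERNAL,cv2.CHAIN_APPROX_NONE);k=max(cs,key=cv2.contourArea); W=np.array([ray(c,*p[0],.014)[:2] for p in k],np.float32)
(x,y),r=cv2.minEnclosingCircle(W);print(x,y,r)
red=cv2.inRange(hsv,(0,140,50),(8,255,255))|cv2.inRange(hsv,(170,140,50),(180,255,255))
q[:]=0;q[v-45:v+45,u-45:u+45]=red[v-45:v+45,u-45:u+45]
n,l,st,ce=cv2.connectedComponentsWithStats(q)
for i in range(1,n):
    d=ray(c,*ce[i],.014)[:2]-[x,y]; print(st[i,4],np.hypot(*d),np.degrees(np.arctan2(d[1],d[0])))
```

```text
tool d(mm) [2.000e-01 2.000e-01 2.055e+02] rot [-0.01  0.04  0.1 ] curyaw 3.1 pos [0.4788 0.403  0.2045] t 19.80 j1 0.58 j6 0.53 F [ 0.7 -0.2 -0.4] w 0.866
origin 273 127 scale 6.4
0.4781685769557953 0.4054434895515442 0.031683243811130524
6 0.023247067082654546 -73.44834823006427
```

View pics/w16.png

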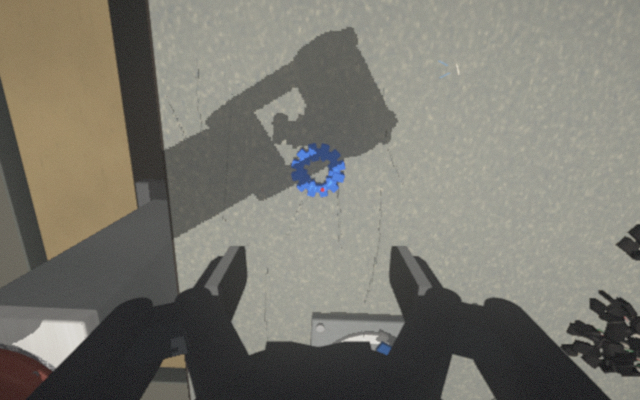

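View pics/w16b.png

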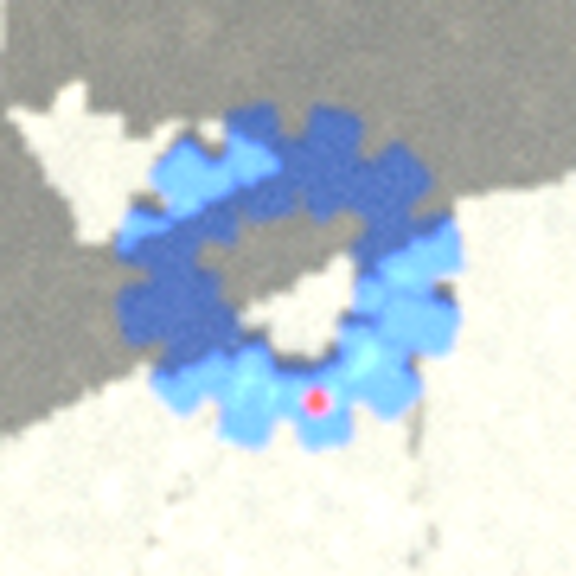

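Emit:
send_rows:
  steps:
    - [0.0015,-0.0005,0.05,0,0,0.5]
    - [0,0,0.05,0,0,0]
    - [0,0,0.05,0,0,0]
    - [0,0,0.03,0,0,0]
    - [0,0,0.014,0,0,0]
    - [0,0,0.006,0,0,0]
    - [0,0,0,0,0,0]
    - [0,0,0,0,0,0]

```text
time: 20.85
tool_pos: [0.4794, 0.4055, 0.0064]
tool_rot: [0.0, 0.691, 0.723, 0.001]
contact_force: [-0.4, -0.6, -0.3]
gripper_width: 0.868
```

Run:
```python
from h import *
go(.4782,.4045,-.0015,2.5)
im,c=snap('wrist','w17.png')
```

```text
tool d(mm) [-0.9 -1.2  7.9] rot [ 0.15 -0.08  0.04] curyaw 2.5 pos [0.4794 0.4055 0.0064] t 20.85 j1 0.58 j6 0.54 F [-0.4 -0.6 -0.3] w 0.868
```

View pics/w17.png

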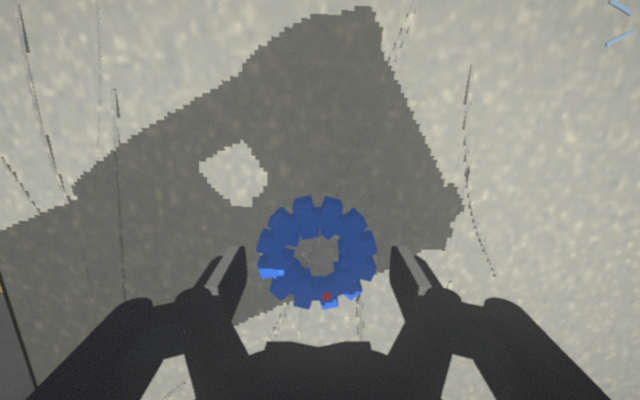

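Emit:
send_rows:
  steps:
    - [-0.0005,-0.0005,0.004,0,0,0]
    - [0,0,0.0035,0,0,0]
    - [0,0,0,0,0,0]

```text
time: 21.28
tool_pos: [0.4773, 0.404, -0.0035]
tool_rot: [-0.0, 0.691, 0.723, -0.001]
contact_force: [0.1, 0.2, -0.2]
gripper_width: 0.87
```

Emit:
send_rows:
  steps:
    - [0,0,0,0,0,0]
    - [0,0,0,0,0,0]
    - [0,0,0,0,0,0]
    - [0,0,0,0,0,0]
  grip: 0.5

```text
time: 21.78
tool_pos: [0.4783, 0.4046, -0.0021]
tool_rot: [0.0, 0.691, 0.723, 0.001]
contact_force: [-0.4, -0.7, 5.2]
gripper_width: 0.713
```

Run:
```python
from h import *
go(.563,.1135,.16,76)
```

```text
tool d(mm) [-294.5   71.9 -162.2] rot [ 7.000e-02  1.000e-02 -7.346e+01] curyaw 2.5 pos [ 0.4783  0.4046 -0.0021] t 21.77 j1 0.58 j6 0.54 F [-0.4 -0.7  5.2] w 0.713
```

Emit:
send_rows:
  steps:
    - [0,0,-0.03,0,0,0]
    - [0,0,-0.05,0,0,0]
    - [0,0,-0.05,0,0,0]
    - [-0.05,0.012,-0.032,0,0,0]
    - [-0.055,0.014,0,0,0,0]
    - [-0.055,0.014,0,0,0,0]
    - [-0.055,0.014,0,0,0,0]
    - [-0.055,0.014,0,0,0,0]

```text
time: 22.78
tool_pos: [0.5572, 0.1358, 0.1579]
tool_rot: [-0.0, 0.691, 0.723, -0.001]
contact_force: [0.7, 0.3, -0.9]
gripper_width: 0.711
```

Emit:
send_rows:
  steps:
    - [-0.0245,0.004,0,0,0,0]
    - [0,0,0,0,0,-10.6]
    - [0,0,0,0,0,-10.6]
    - [0,0,0,0,0,-10.6]
    - [0,0,0,0,0,-10.6]
    - [0,0,0,0,0,-10.6]
    - [0,0,0,0,0,-10.6]
    - [0,0,0,0,0,-9.9]

```text
time: 23.78
tool_pos: [0.562, 0.1132, 0.1577]
tool_rot: [-0.001, 0.119, 0.993, -0.0]
contact_force: [-0.7, -0.4, -0.8]
gripper_width: 0.711
```

Emit:
send_rows:
  steps:
    - [0,0,0,0,0,0]
    - [0,0,0,0,0,0]

```text
time: 24.02
tool_pos: [0.5624, 0.1132, 0.1584]
tool_rot: [-0.0, 0.123, 0.992, -0.0]
contact_force: [-0.0, 0.7, -0.7]
gripper_width: 0.71
```

Run:
```python
from hand import *
s=manip.state()
go(.563,.1135,.1087,76)
im,c=snap('wrist','w18.png')
hand('pics/w18.png',(105,120,20),(125,255,255),c,s,.016)
cv2.imwrite('pics/w18z.png',cv2.resize(im[150:350,220:420],None,fx=3,fy=3,interpolation=cv2.INTER_CUBIC))
```

```text
tool d(mm) [-0.6  0.4 49.7] rot [-0.02 -0.05 -0.1 ] curyaw 75.9 pos [0.5624 0.1132 0.1584] t 24.02 j1 0.07 j6 -1.26 F [-0.   0.7 -0.7] w 0.710
enclosing 4.8 0.5 34.4 lowfit [ 4.  -0.5]
red 12 [329.1 304.1] [-20.5   5.3] world ang from lowfit centre -1.0 r 25.2
```

View pics/w18.png

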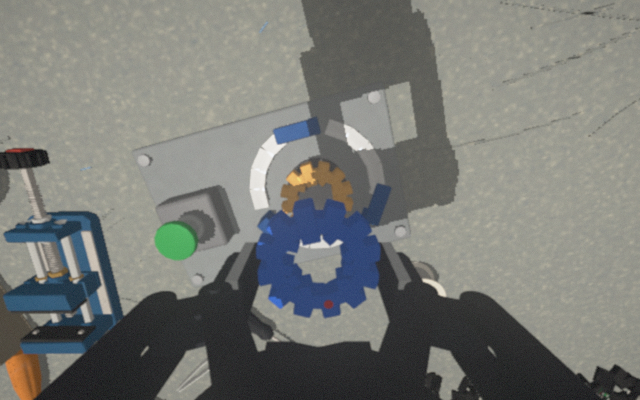

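View pics/w18z.png

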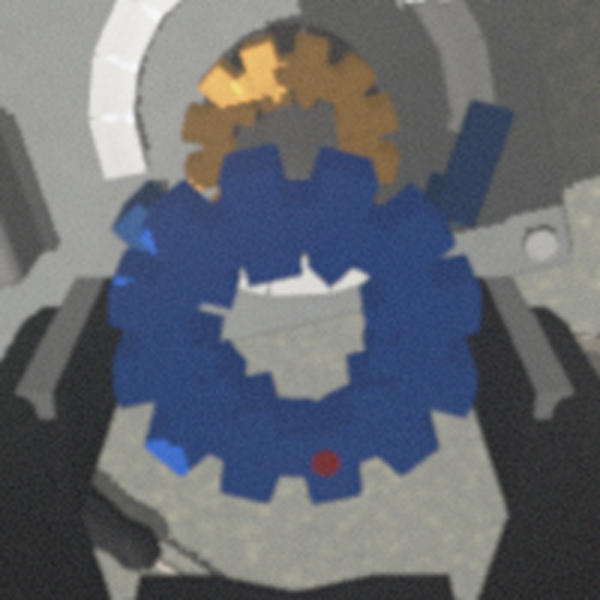

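Run:
```python
from h import *
im=cv2.imread('pics/w15.png'); cv2.imwrite('pics/w15z.png',np.clip(cv2.resize(im[140:230,270:370],None,fx=7,fy=7,interpolation=cv2.INTER_CUBIC)*1.5,0,255).astype(np.uint8))
```

```text
(no output)
```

View pics/w15z.png

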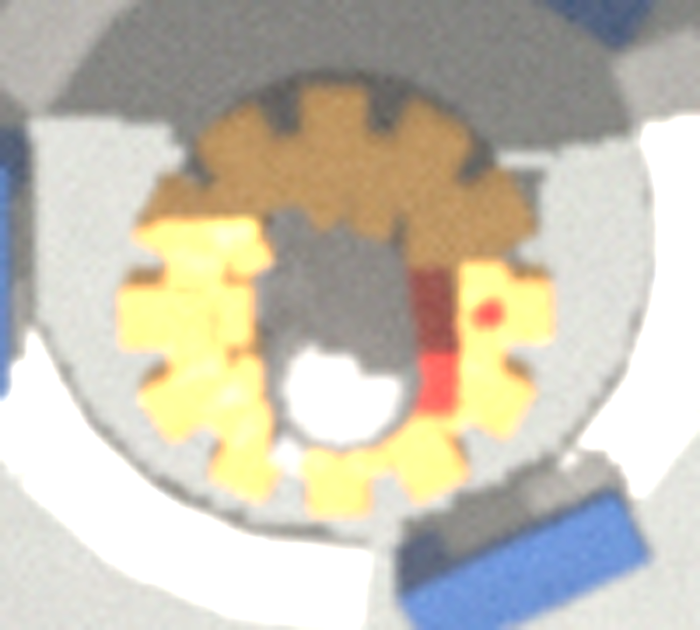

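Run:
```python
from h import *
s=manip.state(); c=manip.get_calibration('wrist'); T=toolR(s).as_matrix()
Rc=np.array(c['R'])@T; cp=T.T@(-np.array(c['R']).T@np.array(c['t']).ravel()-s['tool_pos'])
a=np.radians(3.1); T2=np.column_stack([[-np.sin(a),np.cos(a),0],[np.cos(a),np.sin(a),0],[0,0,-1]])
R2=Rc@T2.T; o=np.array([.5636,.1134,.2062])+T2@cp; c2=dict(K=c['K'],R=R2,t=-R2@o)
f=lambda u,v,z:np.round(ray(c2,270+u/7,140+v/7,z)[:2],4)
print('tip',f(347,392,.096),'cog',f(336,300,.06),'cogdot',f(488,314,.06))
print('cap',np.round(ray(c2,314,297,.078),4))
```

```text
tip [0.5647 0.1112] cog [0.5632 0.1139] cogdot [0.5856 0.113 ]
cap [ 0.5656 -0.0107  0.078 ]
```

Emit:
send_rows:
  steps:
    - [-0.002,0.0005,0.03,0,0,-1]
    - [0,0,0.02,0,0,0]
    - [0,0,0.008,0,0,0]
    - [0,0,0,0,0,0]
    - [0,0,0,0,0,0]

```text
time: 24.7
tool_pos: [0.5656, 0.1133, 0.1022]
tool_rot: [0.001, 0.113, 0.994, 0.0]
contact_force: [0.3, 0.1, -0.5]
gripper_width: 0.712
```

Run:
```python
from h import *
go(.5645,.1132,.09,77)
im,c=snap('wrist','w19.png')
cv2.imwrite('pics/w19z.png',np.clip(cv2.resize(im[195:335,240:400],None,fx=4.2,fy=4.2,interpolation=cv2.INTER_CUBIC)*1.8,0,255).astype(np.uint8))
```

```text
tool d(mm) [ 1.  -0.4 12.2] rot [0.03 0.09 0.03] curyaw 77.0 pos [0.5656 0.1133 0.1022] t 24.70 j1 0.07 j6 -1.28 F [ 0.3  0.1 -0.5] w 0.712
```

View pics/w19z.png

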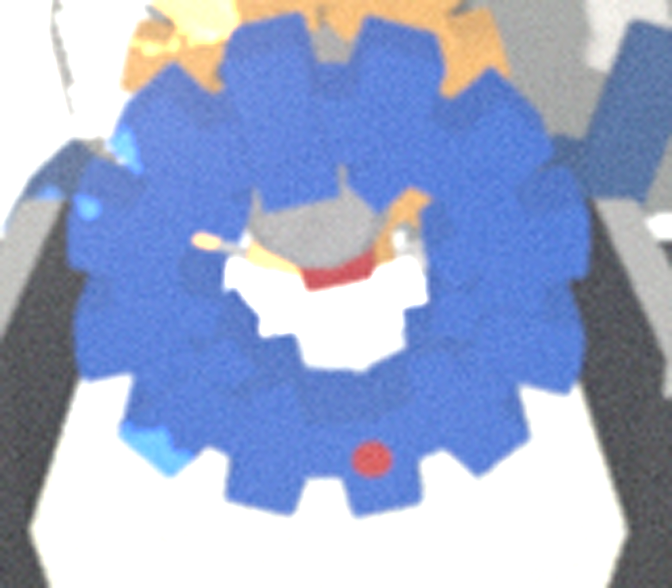

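Emit:
send_rows:
  steps:
    - [0.0005,-0.0005,0.006,0,0,0]
    - [0,0,0.004,0,0,0]
    - [0,0,0.004,0,0,0]
    - [0,0,0,0,0,0]

```text
time: 25.25
tool_pos: [0.5639, 0.1128, 0.0865]
tool_rot: [-0.0, 0.113, 0.994, -0.0]
contact_force: [0.5, -0.6, -2.0]
gripper_width: 0.712
```

Run:
```python
from h import *
go(.5645,.1132,.09,77)
im,c=snap('wrist','w20.png')
cv2.imwrite('pics/w20z.png',np.clip(cv2.resize(im[195:335,240:400],None,fx=4.2,fy=4.2,interpolation=cv2.INTER_CUBIC)*1.8,0,255).astype(np.uint8))
```

```text
tool d(mm) [-0.5  0.5 -3.5] rot [-0.02 -0.04  0.04] curyaw 77.0 pos [0.5639 0.1128 0.0865] t 25.25 j1 0.07 j6 -1.28 F [ 0.5 -0.6 -2. ] w 0.712
```

View pics/w20z.png

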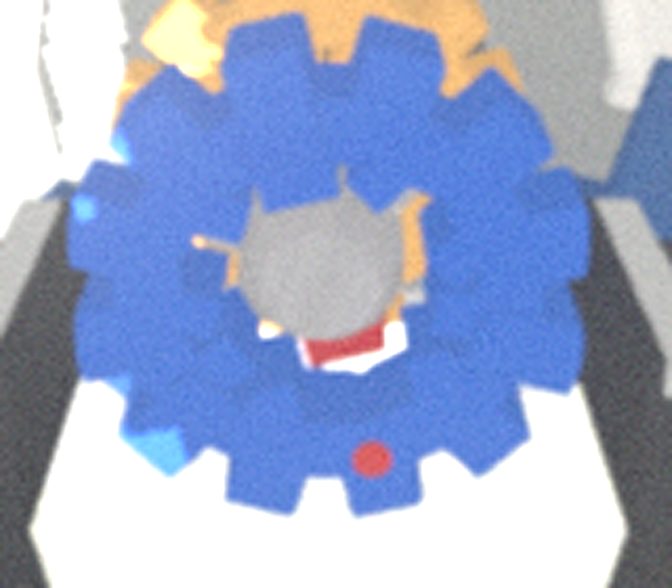

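Emit:
send_rows:
  steps:
    - [0,-0.0008,0,0,0,0]
    - [0,0,0.004,0,0,0]
    - [0,0,0.004,0,0,0]
    - [0,0,0.004,0,0,0]
    - [0,0,0,0,0,0]

```text
time: 25.92
tool_pos: [0.5639, 0.112, 0.0746]
tool_rot: [-0.0, 0.113, 0.994, -0.0]
contact_force: [0.8, -0.5, -2.2]
gripper_width: 0.712
```

Run:
```python
from h import *
go(.5645,.1132,.058,77)
im,c=snap('wrist','w21.png')
cv2.imwrite('pics/w21z.png',np.clip(cv2.resize(im[195:335,240:400],None,fx=4.2,fy=4.2,interpolation=cv2.INTER_CUBIC)*1.8,0,255).astype(np.uint8))
```

```text
tool d(mm) [-0.3  1.3 16.6] rot [-0.02 -0.02  0.04] curyaw 77.0 pos [0.5639 0.112  0.0746] t 25.93 j1 0.07 j6 -1.28 F [ 0.8 -0.5 -2.2] w 0.712
```

View pics/w21z.png

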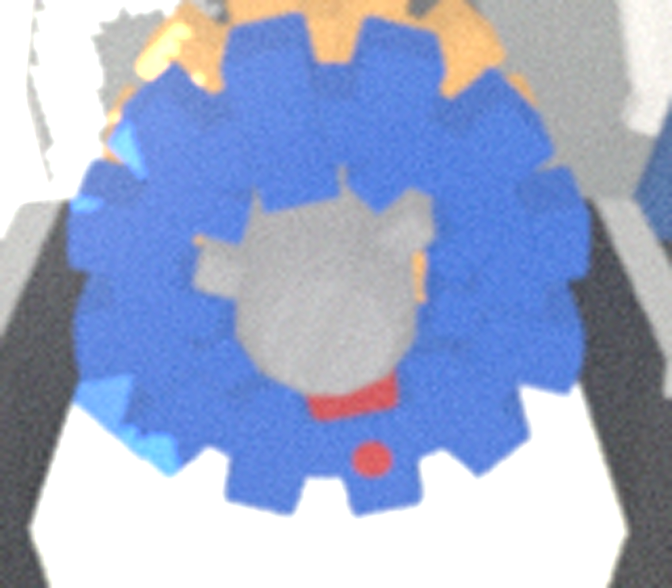

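Emit:
send_rows:
  steps:
    - [0,-0.0003,0.004,0,0,0]
    - [0,0,0.004,0,0,0]
    - [0,0,0.004,0,0,0]
    - [0,0,0.003,0,0,0]
    - [0,0,0.001,0,0,0]
    - [0,0,0,0,0,0]

```text
time: 26.72
tool_pos: [0.5639, 0.1118, 0.059]
tool_rot: [-0.0, 0.113, 0.994, -0.0]
contact_force: [0.2, -0.4, -0.6]
gripper_width: 0.714
```

Emit:
send_rows:
  steps:
    - [0,0,0,0,0,0]
    - [0,0,0,0,0,0]
    - [0,0,0,0,0,0]
  grip: 0.87

```text
time: 27.1
tool_pos: [0.5642, 0.1119, 0.0594]
tool_rot: [0.0, 0.113, 0.994, 0.0]
contact_force: [-0.4, 0.2, 0.5]
gripper_width: 0.868
```

Emit:
send_rows:
  steps:
    - [0,0,-0.02,0,0,0]
    - [0,0,-0.04,0,0,0]
    - [0,0,-0.05,0,0,0]
    - [0,0,-0.04,0,0,0]
    - [0,0,0,0,0,0]
    - [0,0,0,0,0,0]

```text
time: 27.85
tool_pos: [0.5639, 0.1118, 0.2097]
tool_rot: [0.0, 0.113, 0.994, 0.0]
contact_force: [-0.2, -0.4, -0.1]
gripper_width: 0.869
```

Run:
```python
from h import *
go(.455,-.26,.25,77)
im,c=snap('wrist','w22.png')
im,c=snap('scene','s2.png')
cv2.imwrite('pics/s2z.png',cv2.resize(im[150:300,200:500],None,fx=2.6,fy=2.6,interpolation=cv2.INTER_CUBIC))
```

```text
tool d(mm) [  22.7 -386.8  -40.4] rot [0.01 0.04 0.04] curyaw 77.0 pos [0.5639 0.1118 0.2097] t 27.85 j1 0.07 j6 -1.28 F [-0.2 -0.4 -0.1] w 0.869
```

View pics/w22.png

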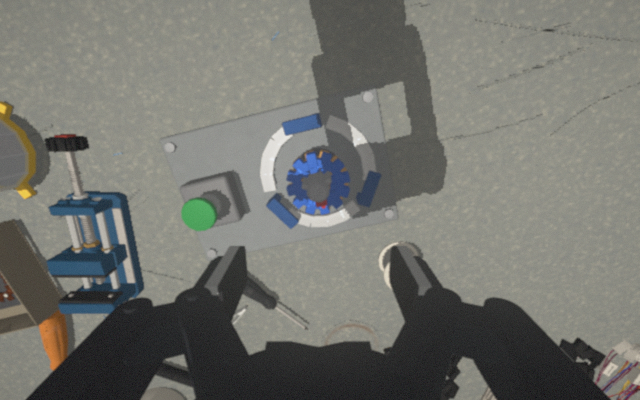

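View pics/s2z.png

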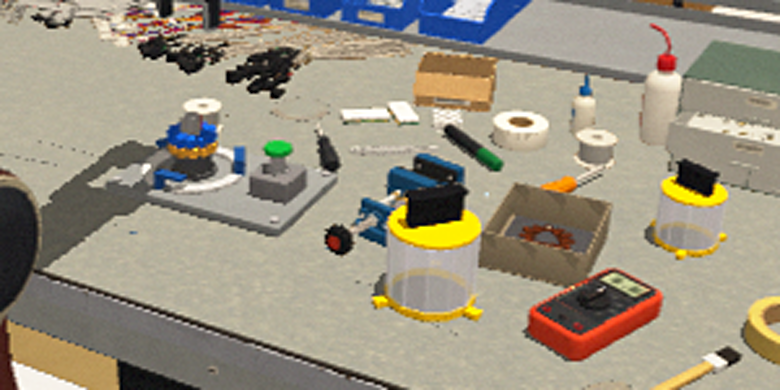

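Emit:
send_rows:
  steps:
    - [0,0,0,0,0,0]
    - [0,0,0.03,0,0,0]
    - [0,0,0.05,0,0,0]
    - [0,0,0.04,0,0,0]
    - [0,0,0.008,0,0,0]
    - [0,0,0,0,0,0]
    - [0,0,0,0,0,0]
  grip: 0.5

```text
time: 28.82
tool_pos: [0.5656, 0.112, 0.0835]
tool_rot: [0.002, 0.113, 0.994, 0.0]
contact_force: [-0.5, -0.8, -0.8]
gripper_width: 0.501
```

Emit:
send_rows:
  steps:
    - [0,0,0.003,0,0,0]
    - [0,0,0.003,0,0,0]
    - [0,0,0,0,0,0]

```text
time: 29.2
tool_pos: [0.5638, 0.1118, 0.075]
tool_rot: [-0.0, 0.113, 0.994, -0.0]
contact_force: [0.7, -0.0, 0.2]
gripper_width: 0.503
```

Emit:
send_rows:
  steps:
    - [0,0,0.002,0,0,0]
    - [0,0,0.001,0,0,0]
    - [0,0,0.001,0,0,0]
    - [0,0,0,0,0,0]

```text
time: 29.7
tool_pos: [0.5645, 0.112, 0.0719]
tool_rot: [0.001, 0.113, 0.994, 0.0]
contact_force: [-1.0, 0.7, 5.2]
gripper_width: 0.499
```

Emit:
send_rows:
  steps:
    - [0,0,0.001,0,0,0]
    - [0,0,0.001,0,0,0]
    - [0,0,0,0,0,0]

```text
time: 30.08
tool_pos: [0.5649, 0.112, 0.0717]
tool_rot: [0.001, 0.113, 0.994, 0.0]
contact_force: [-5.1, -0.4, 12.9]
gripper_width: 0.5
```

Emit:
send_rows:
  steps:
    - [0,0,-0.03,0,0,0]
    - [0,0,-0.05,0,0,0]
    - [0,0,-0.06,0,0,0]
    - [0,0,-0.06,0,0,0]
    - [0.003,-0.055,0,0,0,0]
    - [0.003,-0.055,0,0,0,0]
    - [0.003,-0.055,0,0,0,0]
    - [0.003,-0.055,0,0,0,0]
  grip: 0.6

```text
time: 31.08
tool_pos: [0.5021, -0.1014, 0.2686]
tool_rot: [-0.0, 0.113, 0.994, -0.0]
contact_force: [0.4, -0.8, 0.3]
gripper_width: 0.606
```

Emit:
send_rows:
  steps:
    - [0.003,-0.055,0,0,0,0]
    - [0.003,-0.055,0,0,0,0]
    - [0.003,-0.055,0,0,0,0]
    - [0,0,0,0,0,10.5]
    - [0,0,0,0,0,10.5]
    - [0,0,0,0,0,10.5]
    - [0,0,0,0,0,3]
    - [0,0,0,0,0,0]

```text
time: 32.08
tool_pos: [0.457, -0.2586, 0.2685]
tool_rot: [-0.0, 0.402, 0.916, 0.0]
contact_force: [-0.4, 0.9, -0.6]
gripper_width: 0.601
```

Run:
```python
from h import *
go(.457,-.26,.27,42.5)
im,c=snap('wrist','w23.png')
im,c=snap('top','top4.png')
cv2.imwrite('pics/t4.png',cv2.resize(im[130:280,150:480],None,fx=2.4,fy=2.4,interpolation=cv2.INTER_CUBIC))
```

```text
tool d(mm) [-1.  -0.9 -1.5] rot [-0.02 -0.04  0.08] curyaw 42.6 pos [ 0.457  -0.2586  0.2685] t 32.08 j1 -0.66 j6 -1.40 F [-0.4  0.9 -0.6] w 0.601
```

View pics/w23.png

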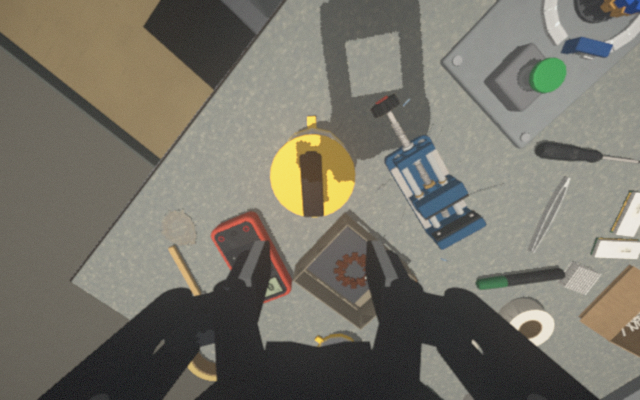

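View pics/t4.png

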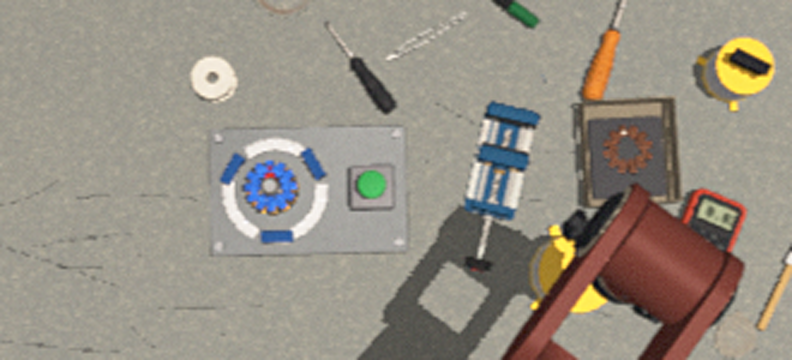

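Run:
```python
from h import *
im=cv2.imread('pics/w23.png'); cv2.imwrite('pics/w23z.png',np.clip(cv2.resize(im[105:235,250:375],None,fx=4.6,fy=4.6,interpolation=cv2.INTER_CUBIC)*1.8,0,255).astype(np.uint8))
```

View pics/w23z.png

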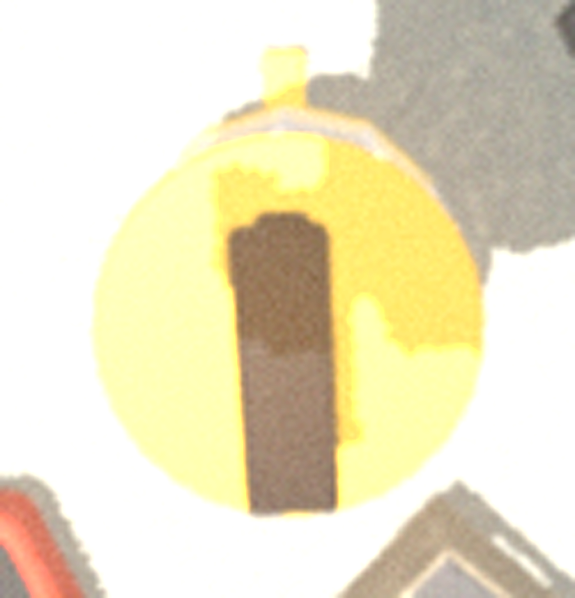

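Run:
```python
from h import *
c=manip.get_calibration('wrist')
g=lambda u,v,z:ray(c,250+u/4.6,105+v/4.6,z)[:2]
a,b=g(279,232,.13),g(292,513,.13); d=b-a
print('bar',(a+b)/2,np.linalg.norm(d),np.degrees(np.arctan2(d[1],d[0])))
w=g(328,300,.13)-g(233,300,.13); print('w',np.linalg.norm(w))
L=[g(93,325,.092),g(483,315,.092),g(290,132,.092),g(290,517,.092)]
print('lid',(L[0]+L[1])/2,np.linalg.norm(L[0]-L[1]),(L[2]+L[3])/2,np.linalg.norm(L[2]-L[3]))
```

```text
bar [ 0.45385547 -0.26442192] 0.06357130850843497 -45.159076829747455
w 0.020326553551554
lid [ 0.45119389 -0.26182431] 0.09522345074726028 [ 0.45381159 -0.2638852 ] 0.09670843212461848
```

Run:
```python
from h import *
go(.4535,-.264,.0955,44.8)
```

```text
tool d(mm) [ -1.7  -6.2 173.2] rot [-0.01 -0.03 -2.21] curyaw 42.6 pos [ 0.457  -0.2586  0.2687] t 32.17 j1 -0.66 j6 -1.40 F [ 0.5  0.3 -0.4] w 0.600
```

Emit:
send_rows:
  steps:
    - [-0.0015,-0.006,0.02,0,0,-2.2]
    - [0,0,0.05,0,0,0]
    - [0,0,0.05,0,0,0]
    - [0,0,0.03,0,0,0]
    - [0,0,0.012,0,0,0]
    - [0,0,0.004,0,0,0]
    - [0,0,0,0,0,0]
    - [0,0,0,0,0,0]

```text
time: 33.17
tool_pos: [0.4547, -0.2645, 0.1048]
tool_rot: [0.001, 0.385, 0.923, -0.0]
contact_force: [0.5, -0.1, 0.4]
gripper_width: 0.604
```

Run:
```python
from h import *
go(.4535,-.264,.0955,44.8)
im,c=snap('wrist','w24.png')
```

```text
tool d(mm) [ 1.2 -0.5  9.3] rot [ 0.02  0.16 -0.05] curyaw 44.7 pos [ 0.4547 -0.2645  0.1048] t 33.17 j1 -0.67 j6 -1.45 F [ 0.5 -0.1  0.4] w 0.604
```

View pics/w24.png

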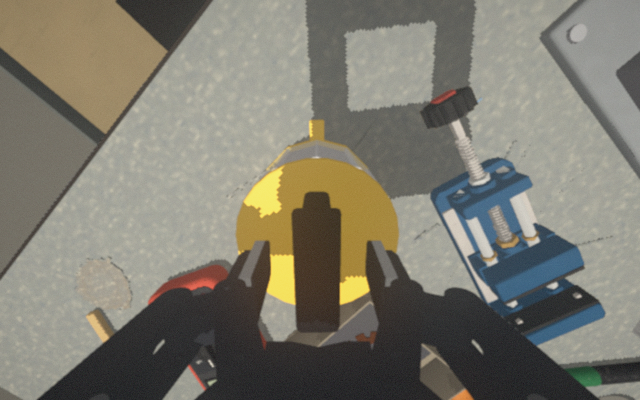

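Emit:
send_rows:
  steps:
    - [0.001,0,0.004,0,0,0]
    - [0,0,0.0035,0,0,0]
    - [0,0,0,0,0,0]
    - [0,0,0,0,0,0]

```text
time: 33.72
tool_pos: [0.453, -0.2631, 0.0955]
tool_rot: [-0.0, 0.385, 0.923, 0.0]
contact_force: [-0.3, 0.5, -0.1]
gripper_width: 0.6
```

Emit:
send_rows:
  steps:
    - [0,0,0,0,0,0]
    - [0,0,0,0,0,0]
    - [0,0,0,0,0,0]
    - [0,0,0,0,0,0]
    - [0,0,0,0,0,0]
    - [0,0,0,0,0,0]
  grip: 0.0

```text
time: 34.48
tool_pos: [0.4531, -0.2633, 0.0958]
tool_rot: [0.0, 0.385, 0.923, -0.0]
contact_force: [-2.2, -0.6, 2.6]
gripper_width: 0.243
```

Run:
```python
from h import *
go(.5637,.113,.27,29)
im,c=snap('wrist','w25.png')
```

```text
tool d(mm) [ 189.3  343.4 -174.3] rot [-1.000e-02  1.000e-02  1.574e+01] curyaw 44.7 pos [ 0.4531 -0.2633  0.0958] t 34.48 j1 -0.67 j6 -1.45 F [-2.2 -0.6  2.6] w 0.243
```

View pics/w25.png

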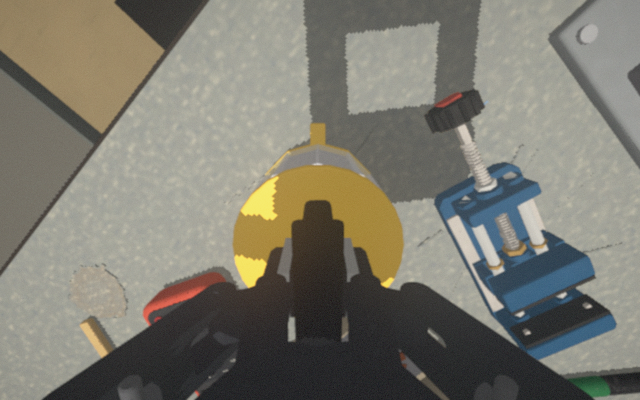

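Emit:
send_rows:
  steps:
    - [0,0,-0.01,0,0,0]
    - [0,0,-0.025,0,0,0]
    - [0,0,-0.035,0,0,0]
    - [0,0,-0.035,0,0,0]
    - [0,0,-0.035,0,0,0]
    - [0,0,-0.035,0,0,0]
    - [0,0,0,0,0,0]

```text
time: 35.4
tool_pos: [0.4544, -0.2639, 0.274]
tool_rot: [0.003, 0.385, 0.923, -0.001]
contact_force: [-0.8, 0.2, -3.7]
gripper_width: 0.243
```

Run:
```python
from h import *
go(.5637,.113,.27,29)
im,c=snap('scene','s3.png')
cv2.imwrite('pics/s3z.png',cv2.resize(im[100:300,200:500],None,fx=2.6,fy=2.6,interpolation=cv2.INTER_CUBIC))
```

```text
tool d(mm) [190.7 343.    3.1] rot [ 0.12  0.37 15.76] curyaw 44.8 pos [ 0.4544 -0.2639  0.274 ] t 35.40 j1 -0.67 j6 -1.45 F [-0.8  0.2 -3.7] w 0.243
```

View pics/s3z.png

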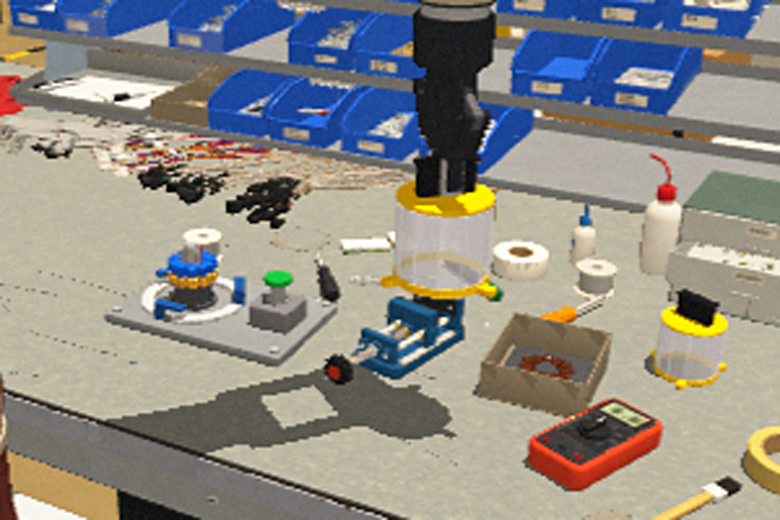

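Emit:
send_rows:
  steps:
    - [0.01,0.018,0,0,0,0]
    - [0.02,0.036,0,0,0,0]
    - [0.024,0.043,0,0,0,0]
    - [0.024,0.043,0,0,0,0]
    - [0.024,0.043,0,0,0,0]
    - [0.024,0.043,0,0,0,0]
    - [0.024,0.043,0,0,0,0]
    - [0.02,0.036,0,0,0,0]

```text
time: 36.45
tool_pos: [0.5488, 0.0754, 0.2678]
tool_rot: [-0.002, 0.384, 0.923, -0.001]
contact_force: [1.4, -1.2, -3.5]
gripper_width: 0.242
```

Emit:
send_rows:
  steps:
    - [0.014,0.026,0,0,0,0]
    - [0.006,0.012,0,0,0,0]
    - [0,0,0,0,0,8]
    - [0,0,0,0,0,7.7]
    - [0,0,0,0,0,0]
    - [0,0,0,0,0,0]

```text
time: 37.2
tool_pos: [0.5626, 0.1131, 0.2699]
tool_rot: [-0.0, 0.507, 0.862, -0.0]
contact_force: [-0.5, -0.2, -1.8]
gripper_width: 0.248
```

Run:
```python
from h import *
go(.5637,.113,.21,29)
im,c=snap('scene','s4.png')
cv2.imwrite('pics/s4z.png',cv2.resize(im[100:300,150:450],None,fx=2.6,fy=2.6,interpolation=cv2.INTER_CUBIC))
im,c=snap('wrist','w26.png')
```

```text
tool d(mm) [-0.7  1.  59.9] rot [-0.06 -0.03  0.13] curyaw 29.1 pos [0.5626 0.1131 0.2699] t 37.20 j1 0.07 j6 -0.44 F [-0.5 -0.2 -1.8] w 0.248
```

View pics/s4z.png

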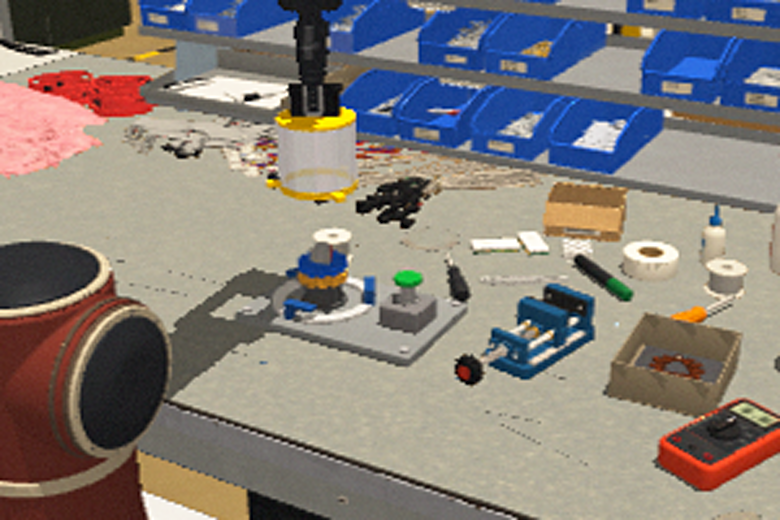

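View pics/w26.png

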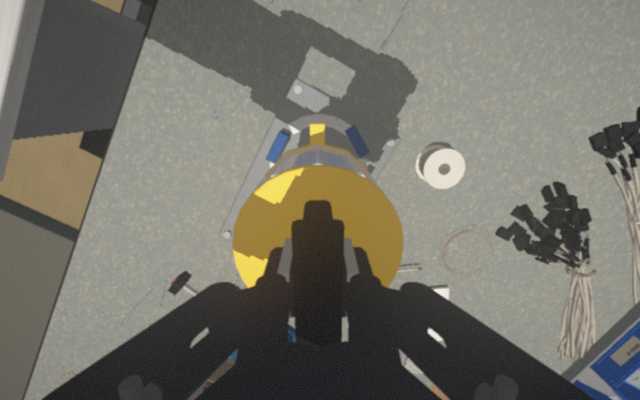

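Emit:
send_rows:
  steps:
    - [0.0004,0.0008,0.015,0,0,0]
    - [0,0,0.03,0,0,0]
    - [0,0,0.03,0,0,0]
    - [0,0,0.025,0,0,0]
    - [0,0,0.015,0,0,0]
    - [0,0,0,0,0,0]
    - [0,0,0,0,0,0]

```text
time: 38.17
tool_pos: [0.5642, 0.1141, 0.1568]
tool_rot: [0.001, 0.507, 0.862, 0.001]
contact_force: [0.2, 0.5, -2.6]
gripper_width: 0.243
```

Run:
```python
from h import *
go(.5632,.1139,.12,29)
im,c=snap('wrist','w27.png')
im,c=snap('scene','s5.png')
cv2.imwrite('pics/s5z.png',cv2.resize(im[140:270,200:380],None,fx=4.4,fy=4.4,interpolation=cv2.INTER_CUBIC))
```

```text
tool d(mm) [ 0.4 -1.  36.8] rot [0.1  0.05 0.05] curyaw 29.0 pos [0.5642 0.1141 0.1568] t 38.17 j1 0.07 j6 -0.44 F [ 0.2  0.5 -2.6] w 0.243
```

View pics/w27.png

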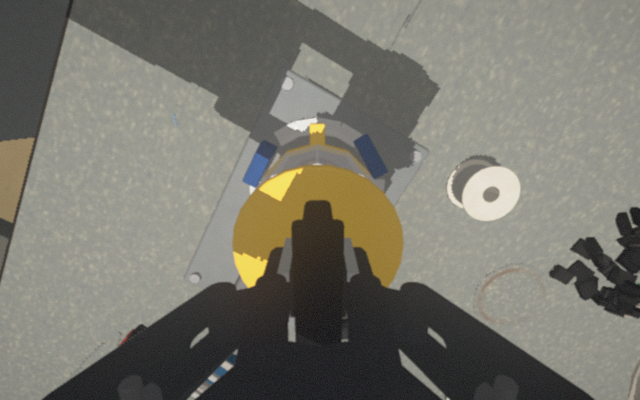

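View pics/s5z.png

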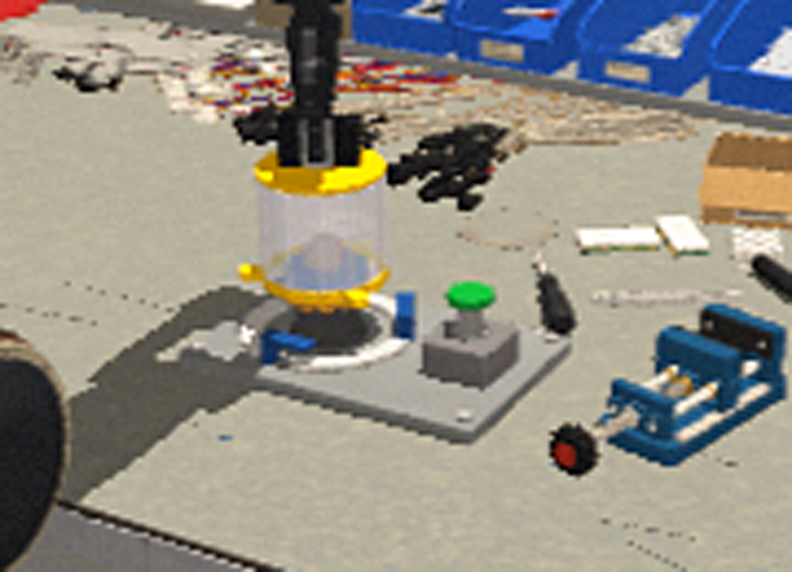

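Guard is over the spindle, lug (317,133) between the hooks. Lower slowly.

Emit:
send_rows:
  steps:
    - [0,0,0.008,0,0,0]
    - [0,0,0.008,0,0,0]
    - [0,0,0.008,0,0,0]
    - [0,0,0.006,0,0,0]
    - [0,0,0,0,0,0]
    - [0,0,0,0,0,0]

```text
time: 39.02
tool_pos: [0.5637, 0.114, 0.1258]
tool_rot: [0.0, 0.507, 0.862, 0.0]
contact_force: [-0.4, 0.3, -2.0]
gripper_width: 0.243
```

Run:
```python
from h import *
go(.5632,.1139,.1158,29)
im,c=snap('wrist','w28.png')
```

```text
tool d(mm) [ 0.1 -0.5 10. ] rot [0.02 0.01 0.04] curyaw 29.0 pos [0.5637 0.114  0.1258] t 39.02 j1 0.07 j6 -0.44 F [-0.4  0.3 -2. ] w 0.243
```

View pics/w28.png

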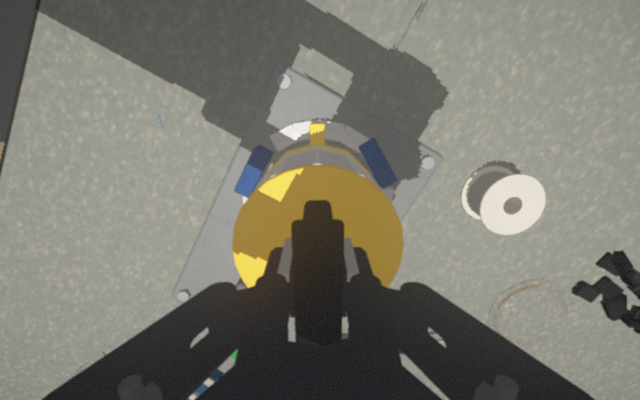

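Emit:
send_rows:
  steps:
    - [0,0,0.004,0,0,0]
    - [0,0,0.003,0,0,0]
    - [0,0,0.001,0,0,0]
    - [0,0,0,0,0,0]
    - [0,0,0,0,0,0]

```text
time: 39.7
tool_pos: [0.5635, 0.114, 0.1177]
tool_rot: [0.0, 0.507, 0.862, 0.0]
contact_force: [0.5, 0.0, -2.5]
gripper_width: 0.243
```

Emit:
send_rows:
  steps:
    - [0,0,0.001,0,0,0]
    - [0,0,0.001,0,0,0]
    - [0,0,0,0,0,0]

```text
time: 40.08
tool_pos: [0.5635, 0.114, 0.1159]
tool_rot: [0.0, 0.507, 0.862, 0.0]
contact_force: [-1.5, -0.1, -0.4]
gripper_width: 0.245
```

Emit:
send_rows:
  steps:
    - [0,0,0.0004,0,0,4]
    - [0,0,0,0,0,6]
    - [0,0,0,0,0,6]
    - [0,0,0,0,0,6]
    - [0,0,0,0,0,4]
    - [0,0,0,0,0,0]

```text
time: 40.83
tool_pos: [0.564, 0.1141, 0.1158]
tool_rot: [0.001, 0.688, 0.726, 0.001]
contact_force: [-0.1, -1.3, -0.9]
gripper_width: 0.247
```

Run:
```python
from h import *
go(.5632,.1139,.1158,-29)
print(manip.state()['ft_torque'])
im,c=snap('wrist','w29.png')
```

```text
tool d(mm) [-0.1 -0.8  0. ] rot [ 8.000e-02 -3.000e-02  3.207e+01] curyaw 3.1 pos [0.564  0.1141 0.1158] t 40.83 j1 0.07 j6 0.02 F [-0.1 -1.3 -0.9] w 0.247
[-0.01215246 -0.05247337 -0.07277396]
```

View pics/w29.png

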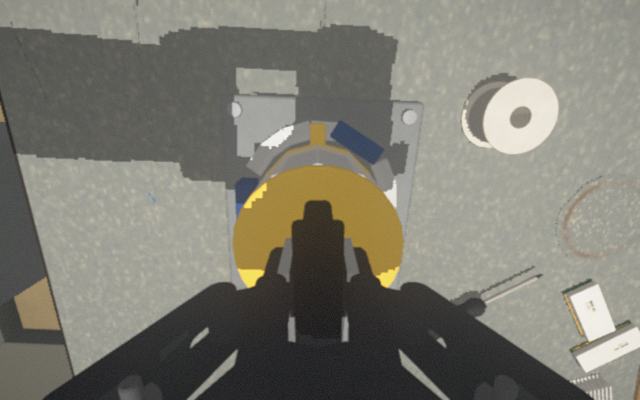

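Emit:
send_rows:
  steps:
    - [0,0,0,0,0,6]
    - [0,0,0,0,0,6]
    - [0,0,0,0,0,6]
    - [0,0,0,0,0,4]
    - [0,0,0,0,0,0]

```text
time: 41.5
tool_pos: [0.5639, 0.1141, 0.1158]
tool_rot: [0.0, 0.814, 0.582, 0.001]
contact_force: [-0.2, -0.2, 1.8]
gripper_width: 0.247
```

Run:
```python
from h import *
go(.5632,.1139,.1158,-29)
print(manip.state()['ft_torque'])
```

```text
tool d(mm) [-0.4 -0.6  0. ] rot [ 0.06 -0.03 10.12] curyaw -18.9 pos [0.5639 0.1141 0.1158] t 41.50 j1 0.07 j6 0.40 F [-0.2 -0.2  1.8] w 0.247
[ 0.02249425 -0.02638792 -0.13074767]
```

Emit:
send_rows:
  steps:
    - [0,0,0,0,0,3]
    - [0,0,0,0,0,3]
    - [0,0,0,0,0,2]
    - [0,0,0,0,0,0]

```text
time: 42.0
tool_pos: [0.5636, 0.114, 0.1156]
tool_rot: [0.0, 0.852, 0.523, 0.0]
contact_force: [-0.7, 0.5, 2.2]
gripper_width: 0.246
```

Run:
```python
from h import *
go(.5632,.1139,.1158,-29)
print(manip.state()['ft_torque'])
```

```text
tool d(mm) [-0.3 -0.3 -0.2] rot [ 0.02 -0.01  2.1 ] curyaw -26.9 pos [0.5636 0.114  0.1156] t 42.00 j1 0.07 j6 0.54 F [-0.7  0.5  2.2] w 0.246
[0.04800185 0.12928812 0.0831838 ]
```

Emit:
send_rows:
  steps:
    - [0,0,0,0,0,1]
    - [0,0,0,0,0,1]
    - [0,0,0,0,0,0]

```text
time: 42.38
tool_pos: [0.5632, 0.1139, 0.1153]
tool_rot: [-0.0, 0.861, 0.508, -0.0]
contact_force: [-2.9, -2.4, 3.9]
gripper_width: 0.243
```

Run:
```python
from h import *
go(.5632,.1139,.1158,-29)
print(manip.state()['ft_torque'])
```

```text
tool d(mm) [-0.  -0.  -0.5] rot [-0.03  0.03  0.04] curyaw -29.0 pos [0.5632 0.1139 0.1153] t 42.38 j1 0.07 j6 0.58 F [-2.9 -2.4  3.9] w 0.243
[-0.06279953  0.55522613  0.11168549]
```

Emit:
send_rows:
  steps:
    - [0,0,0.001,0,0,0.5]
    - [0,0,0.001,0,0,0]
    - [0,0,0,0,0,0]

```text
time: 42.75
tool_pos: [0.5639, 0.1135, 0.115]
tool_rot: [0.001, 0.864, 0.504, -0.0]
contact_force: [-5.7, -3.8, 9.6]
gripper_width: 0.246
```

Run:
```python
from h import *
go(.5632,.1139,.1158,-29)
print(manip.state()['ft_torque'])
im,c=snap('wrist','w30.png')
im,c=snap('scene','s6.png')
cv2.imwrite('pics/s6z.png',cv2.resize(im[160:270,220:360],None,fx=5.4,fy=5.4,interpolation=cv2.INTER_CUBIC))
```

```text
tool d(mm) [ 0.  -0.8 -0.8] rot [ 0.06  0.05 -0.43] curyaw -29.4 pos [0.5639 0.1135 0.115 ] t 42.75 j1 0.07 j6 0.58 F [-5.7 -3.8  9.6] w 0.246
[-0.2350783   1.04925982  0.3377696 ]
```

View pics/w30.png

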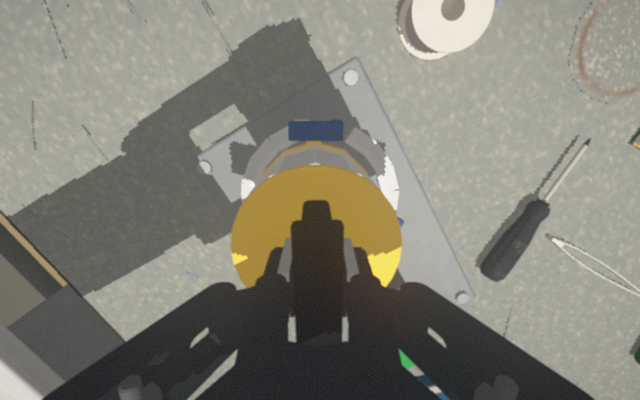

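View pics/s6z.png

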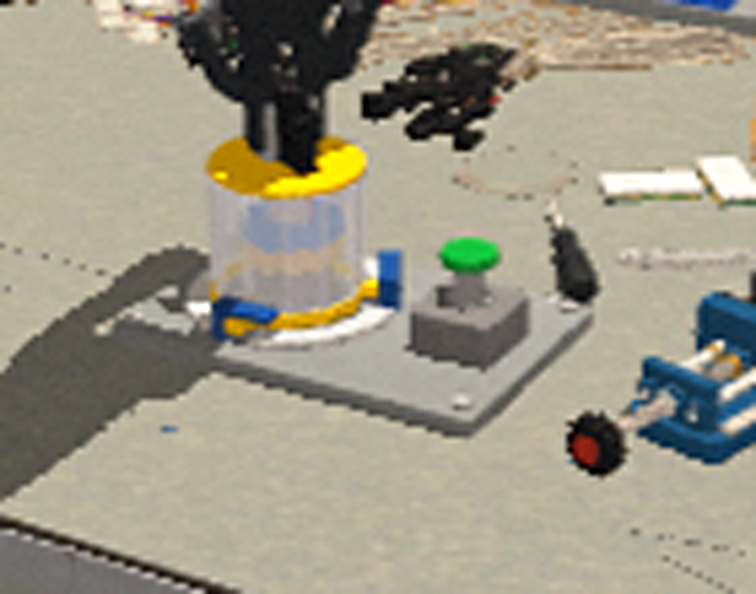

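Emit:
send_rows:
  steps:
    - [0,0,-0.0012,0,0,0]
    - [0,0,0,0,0,1]
    - [0,0,0,0,0,1]
    - [0,0,0,0,0,0]

```text
time: 43.35
tool_pos: [0.5635, 0.1136, 0.1152]
tool_rot: [0.001, 0.872, 0.49, -0.0]
contact_force: [-3.9, -3.3, 6.2]
gripper_width: 0.243
```

Run:
```python
from h import *
go(.5632,.1139,.1158,-29)
print(manip.state()['ft_torque'])
```

```text
tool d(mm) [ 0.1 -0.5 -0.6] rot [ 0.05  0.07 -2.35] curyaw -31.3 pos [0.5635 0.1136 0.1152] t 43.35 j1 0.07 j6 0.62 F [-3.9 -3.3  6.2] w 0.243
[-0.2280709   0.82058649  0.74128751]
```

Emit:
send_rows:
  steps:
    - [-0.0009,-0.0003,0,0,0,0]
    - [0,0,0,0,0,1]
    - [0,0,0,0,0,0]

```text
time: 43.72
tool_pos: [0.5633, 0.1135, 0.1144]
tool_rot: [0.0, 0.876, 0.482, 0.001]
contact_force: [2.3, 0.5, 0.3]
gripper_width: 0.241
```

Run:
```python
from h import *
go(.5632,.1139,.1158,-29)
print(manip.state()['ft_torque'])
```

```text
tool d(mm) [ 0.3 -0.3 -1.4] rot [ 0.08 -0.04 -3.41] curyaw -32.4 pos [0.5633 0.1135 0.1144] t 43.73 j1 0.07 j6 0.64 F [2.3 0.5 0.3] w 0.241
[-0.14139729 -0.26501819  0.6472129 ]
```

Emit:
send_rows:
  steps:
    - [0,0,0.0015,0,0,0]
    - [0,0,0.0015,0,0,0]
    - [0,0,0.001,0,0,0]
    - [0,0,0,0,0,0]

```text
time: 44.22
tool_pos: [0.5632, 0.1132, 0.1105]
tool_rot: [0.0, 0.877, 0.481, 0.0]
contact_force: [4.0, -0.5, 0.5]
gripper_width: 0.247
```

Run:
```python
from h import *
go(.5632,.1139,.1098,-32)
print(manip.state()['ft_torque'])
```

```text
tool d(mm) [ 0.6 -0.3  0.7] rot [ 0.07 -0.02 -0.47] curyaw -32.5 pos [0.5632 0.1132 0.1105] t 44.23 j1 0.07 j6 0.64 F [ 4.  -0.5  0.5] w 0.247
[-0.31345268 -0.76324128  0.34900517]
```

Emit:
send_rows:
  steps:
    - [0,0,0.001,0,0,0]
    - [0,0,0,0,0,0]

```text
time: 44.48
tool_pos: [0.5636, 0.1133, 0.1103]
tool_rot: [0.001, 0.877, 0.481, 0.001]
contact_force: [4.2, -0.9, 4.0]
gripper_width: 0.242
```

Emit:
send_rows:
  steps:
    - [0,0,0,0,0,0]
    - [0,0,0,0,0,0]
    - [0,0,0,0,0,0]
    - [0,0,0,0,0,0]
  grip: 0.6

```text
time: 44.98
tool_pos: [0.5622, 0.1135, 0.1089]
tool_rot: [-0.0, 0.877, 0.481, -0.001]
contact_force: [-0.4, -0.2, 1.2]
gripper_width: 0.6
```

Emit:
send_rows:
  steps:
    - [0,0,-0.02,0,0,0]
    - [0,0,-0.04,0,0,0]
    - [0,0,-0.05,0,0,0]
    - [0,0,-0.04,0,0,0]
    - [0,0,0,0,0,0]
    - [0,0,0,0,0,0]

```text
time: 45.72
tool_pos: [0.5626, 0.1134, 0.26]
tool_rot: [0.0, 0.877, 0.481, 0.0]
contact_force: [0.1, -0.4, -0.2]
gripper_width: 0.6
```

Run:
```python
from h import *
go(.5655,-.0115,.13,-32)
im,c=snap('wrist','w31.png')
im,c=snap('scene','s7.png')
cv2.imwrite('pics/s7z.png',cv2.resize(im[160:270,220:360],None,fx=5.4,fy=5.4,interpolation=cv2.INTER_CUBIC))
```

```text
tool d(mm) [-103.9   69.4  130. ] rot [ 0.03 -0.02 -0.46] curyaw -32.5 pos [0.5626 0.1134 0.26  ] t 45.73 j1 0.07 j6 0.64 F [ 0.1 -0.4 -0.2] w 0.600
```

View pics/w31.png

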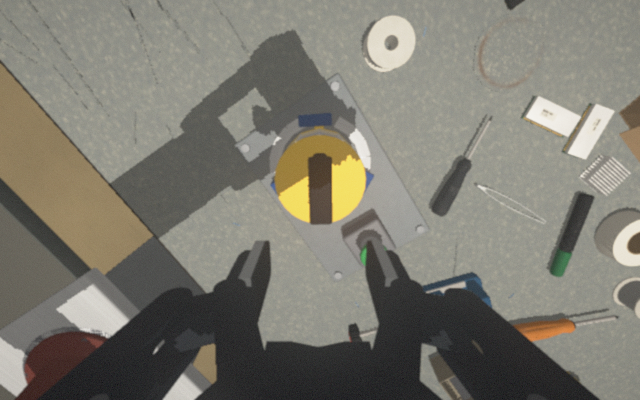

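View pics/s7z.png

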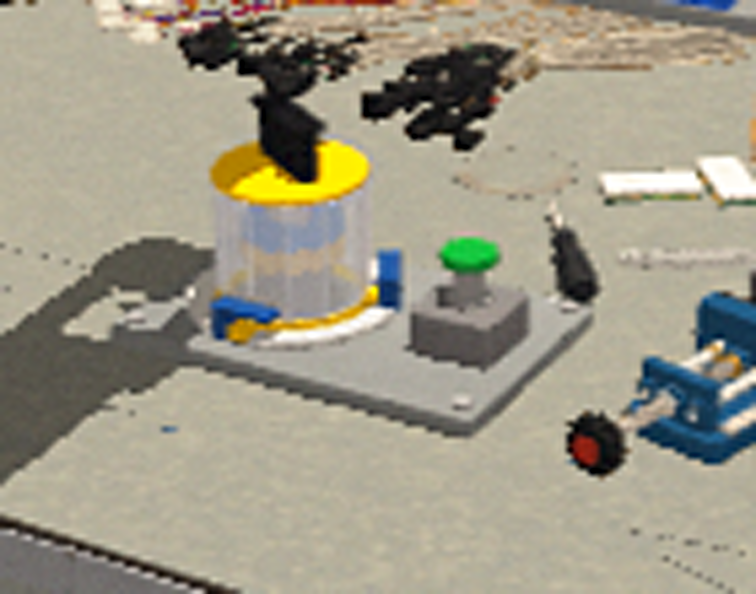

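Run:
```python
from h import *
c=manip.get_calibration('scene')
for f in('s6','s7','scene0'):
    im=cv2.imread(f'pics/{f}.png'); hsv=cv2.cvtColor(im,cv2.COLOR_BGR2HSV)
    m=cv2.inRange(hsv,(22,150,90),(34,255,255)); q=np.zeros_like(m)
    if f=='scene0': q[225:256,340:395]=m[225:256,340:395]
    else: q[180:200,255:292]=m[180:200,255:292]
    ys,xs=np.nonzero(q); print(f,'lid rows',ys.min(),ys.max(),'cols',xs.min(),xs.max())
a=np.linspace(0,2*np.pi,200)
for ctr,z in [((.5633,.113),.106),((.5633,.113),.112),((.4535,-.264),.092)]:
    P=np.array([proj(c,[ctr[0]+.0485*np.cos(t),ctr[1]+.0485*np.sin(t),z]) for t in a]); print(z,P.min(0).round(1),P.max(0).round(1))
```

```text
s6 lid rows 185 196 cols 258 287
s7 lid rows 186 197 cols 259 287
scene0 lid rows 229 245 cols 349 384
0.106 [258.7 185.1] [288.1 196.6]
0.112 [258.6 183.4] [288.  194.9]
0.092 [349.5 227. ] [385.2 244.4]
```

Emit:
send_rows:
  steps:
    - [-0.04,0.027,0,0,0,0]
    - [-0.04,0.027,0,0,0,0]
    - [-0.024,0.0155,0,0,0,0]
    - [0,0,0,0,0,-10.5]
    - [0,0,0,0,0,-10.5]
    - [0,0,0,0,0,-10.5]
    - [0,0,0,0,0,-10.5]
    - [0,0,0,0,0,-10.5]
  grip: 0.0

```text
time: 46.82
tool_pos: [0.5647, -0.0116, 0.2575]
tool_rot: [-0.001, 0.571, 0.821, -0.001]
contact_force: [0.1, 0.5, 0.2]
gripper_width: 0.002
```

Emit:
send_rows:
  steps:
    - [0,0,0.03,0,0,-10.5]
    - [0,0,0.04,0,0,-10.5]
    - [0,0,0,0,0,-10.5]
    - [0,0,0,0,0,-10.5]
    - [0,0,0,0,0,0]
    - [0,0,0,0,0,0]

```text
time: 47.58
tool_pos: [0.5652, -0.0116, 0.1887]
tool_rot: [-0.001, 0.243, 0.97, -0.0]
contact_force: [-0.1, 0.0, 0.1]
gripper_width: -0.002
```

Run:
```python
from h import *
im,c=snap('wrist','w32.png')
hsv=cv2.cvtColor(im,cv2.COLOR_BGR2HSV); m=cv2.inRange(hsv,(50,120,50),(75,255,255)); m[:150]=0
n,l,st,ce=cv2.connectedComponentsWithStats(m); i=1+np.argmax(st[1:,4]); print(st[i],ray(c,st[i,0]+st[i,2]/2,st[i,1]+st[i,3]/2,.078))
go(.5652,-.0115,.09)
```

```text
[300 198  27  14 254] [ 0.57277442 -0.02087072  0.078     ]
tool d(mm) [ 0.   0.1 98.9] rot [-0.02 -0.05 -0.  ] curyaw 61.9 pos [ 0.5653 -0.0116  0.1889] t 47.62 j1 -0.15 j6 -1.23 F [ 0.4 -0.1 -0.5] w 0.003
```

View pics/w32.png

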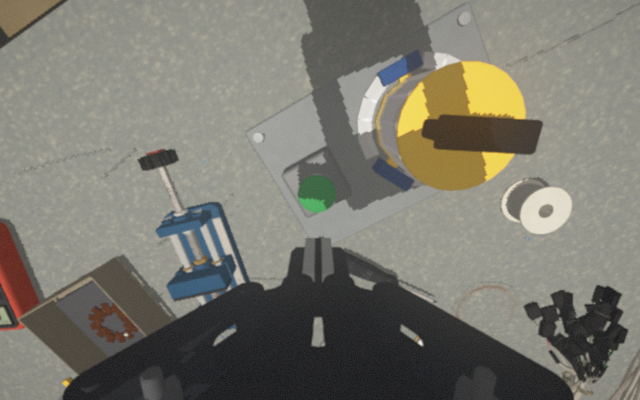

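Emit:
send_rows:
  steps:
    - [0,0,0.04,0,0,0]
    - [0,0,0.04,0,0,0]
    - [0,0,0.015,0,0,0]
    - [0,0,0,0,0,0]
    - [0,0,0,0,0,0]

```text
time: 48.25
tool_pos: [0.5669, -0.0119, 0.0964]
tool_rot: [0.002, 0.242, 0.97, 0.0]
contact_force: [0.9, 0.1, -0.0]
gripper_width: 0.001
```

Emit:
send_rows:
  steps:
    - [0,0,0.006,0,0,0]
    - [0,0,0.006,0,0,0]
    - [0,0,0.006,0,0,0]
    - [0,0,0.006,0,0,0]
    - [0,0,0.003,0,0,0]
    - [0,0,0,0,0,0]

```text
time: 49.0
tool_pos: [0.5657, -0.0117, 0.0678]
tool_rot: [-0.0, 0.242, 0.97, -0.0]
contact_force: [-2.2, 0.7, 5.7]
gripper_width: 0.001
```

Emit:
send_rows:
  steps:
    - [0,0,0.002,0,0,0]
    - [0,0,0.002,0,0,0]
    - [0,0,0.001,0,0,0]
    - [0,0,0,0,0,0]
    - [0,0,0,0,0,0]

```text
time: 49.62
tool_pos: [0.5658, -0.0116, 0.064]
tool_rot: [-0.0, 0.242, 0.97, -0.0]
contact_force: [-5.5, 0.9, 10.7]
gripper_width: -0.0
```

Emit:
send_rows:
  steps:
    - [0,0,0.001,0,0,0]
    - [0,0,0.001,0,0,0]
    - [0,0,0.001,0,0,0]
    - [0,0,0,0,0,0]
    - [0,0,0,0,0,0]

```text
time: 50.25
tool_pos: [0.5659, -0.0117, 0.0638]
tool_rot: [-0.001, 0.241, 0.97, -0.0]
contact_force: [-12.8, 1.6, 25.6]
gripper_width: 0.002
```

Run:
```python
from h import *
im,c=snap('scene','s8.png')
cv2.imwrite('pics/s8z.png',cv2.resize(im[160:270,220:360],None,fx=5.4,fy=5.4,interpolation=cv2.INTER_CUBIC))
```

```text
(no output)
```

View pics/s8z.png

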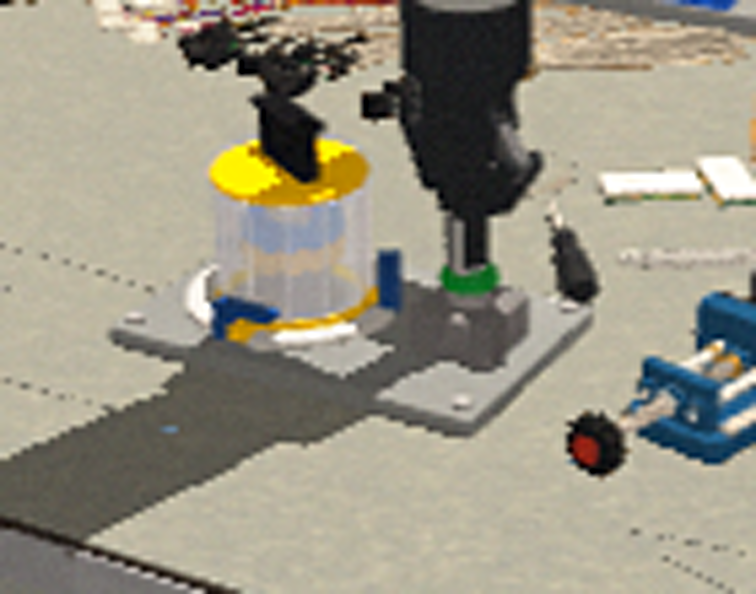

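Emit:
send_rows:
  steps:
    - [0,0,-0.008,0,0,0]
    - [0,0,-0.015,0,0,0]
    - [0,0,-0.03,0,0,0]
    - [0,0,-0.05,0,0,0]
    - [0,0,-0.05,0,0,0]
    - [0,0,0,0,0,0]
    - [0,0,0,0,0,0]

```text
time: 51.18
tool_pos: [0.5651, -0.0116, 0.2117]
tool_rot: [-0.001, 0.242, 0.97, -0.0]
contact_force: [-0.5, 0.9, -1.0]
gripper_width: -0.001
```

Emit:
send_rows:
  steps:
    - [0.03,-0.03,-0.02,0,0,0]
    - [0.04,-0.04,0,0,0,0]
    - [0.04,-0.04,0,0,0,0]
    - [0.03,-0.03,0,0,0,0]
    - [0,0,0,0,0,0]
    - [0,0,0,0,0,0]

```text
time: 51.92
tool_pos: [0.376, -0.0695, 0.2311]
tool_rot: [-0.001, 0.242, 0.97, 0.0]
contact_force: [0.7, 0.5, -0.3]
gripper_width: 0.001
```

Run:
```python
from h import *
go(.5,0,.3)
im,c=snap('scene','s9.png')
cv2.imwrite('pics/s9z.png',cv2.resize(im[140:300,200:500],None,fx=2.6,fy=2.6,interpolation=cv2.INTER_CUBIC))
im,c=snap('top','top5.png')
cv2.imwrite('pics/t5.png',cv2.resize(im[130:280,150:480],None,fx=2.4,fy=2.4,interpolation=cv2.INTER_CUBIC))
```

```text
tool d(mm) [-76.8 119.5 -69.1] rot [ 0.   -0.11  0.  ] curyaw 62.0 pos [ 0.376  -0.0695  0.2311] t 51.92 j1 -0.38 j6 -1.46 F [ 0.7  0.5 -0.3] w 0.001
```

View pics/s9z.png

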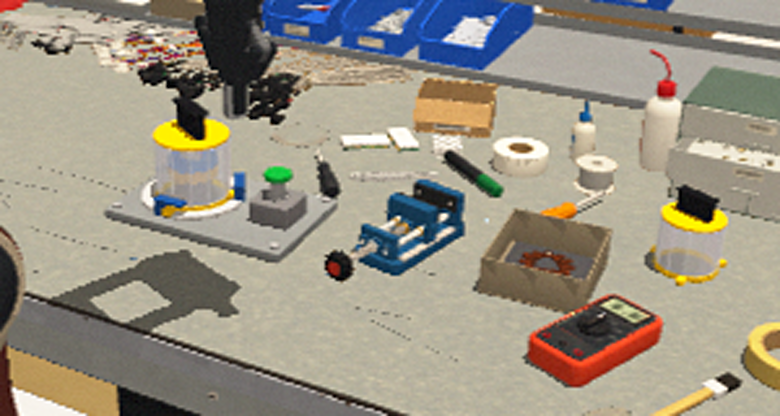

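View pics/t5.png

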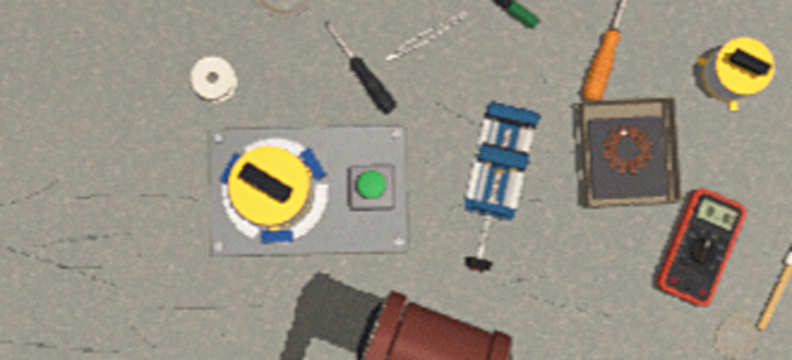

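```bash
python3 -c "
from h import *
print(manip.job_done())"
```

```text
the job is handed in; nothing more can be done
None
```

The changeover is finished and handed in at about 52 s of the 208 s allowed.

- **Worn cog:** it lies in the card box, seen there in the last pictures.
- **New cogs:** only the brass and blue ones were on the bench; I saw no steel cog in the views taken. Both are on the spindle, master grooves on the red rib and red dots up. A light press on the stack (about 13 N) met it at the height for two cogs fully home, and it did not move further.
- **Guard:** the large guard went down between the hooks and was turned clockwise.
  - **Catch:** it did not drop at first. A sideways nudge of about 1 mm and a few more degrees freed it.
  - **Drop:** it then sank about 5.5 mm of the expected 6 mm. The lid height in the scene picture and the bar angle seen from above both fit the locked position.
  - **Grip:** the fingers held the grip bar's 22 mm lip rather than the 14 mm bar itself. It held throughout.
- **Plunger:** I pushed it 14 mm to its stop, which gave about 26 N, and it sprang back up.

The multimeter, screwdriver and solder reel look unmoved in the last pictures. The arm was clear of everything when I handed in.

The spindle position measured from the first pictures was about 1 mm off. The brass cog went on with about 6 N of side force, and I corrected the position before the blue one.

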